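Lock the filter cover and clip the key away

ROBOT

A 6-joint arm with a two-finger parallel gripper is mounted at the origin on a cart in front of the work surface, level with it; the furniture and walls round the work are solid. World frame = base frame: x ahead of the robot, y to its left, z up, the work surface at z = 0. Lengths are in m, angles in degrees, forces in N, time in s.
With the tool pointing down it reaches from about 0.375 to 0.9 m from the base axis. Payload 3.1 kg.
Tool frame: the origin (TCP) lies at the very end of the fingers, on their centre line; the grasp point (between the pads) lies 19 mm behind it; z points along the fingers, y is the line along which they close (so a half turn about z gives the same grasp; the last joint's range is limited). The gripper opens to 87 mm and grips with 3 to 60 N. Pads are 19 mm wide; open, the fingers measure 117 mm over their backs; the gripper's body (75 mm by 190 mm) begins 51 mm behind the grasp point.
Start: joints at [65.69, 30.224, 82.088, -0, 67.689, -10.227], TCP at [0.152, 0.606, 0.223] pointing down, gripper open.
Joint ranges: [-176.69, 176.69], [-43.24, 126.21], [12.49, 139.97], [-82, 262], [0, 151.66], [-163.58, 163.58]. Speed limits (degrees/s): [159.86, 159.86, 180, 180, 180, 180].

INTERFACE

Orientations are given as a 3x3 rotation matrix whose columns are the frame's x, y, z axes.
In Python, from rig import * gives the robot as it stands.
- The arm moves only by the tool jog_arm, never from a script. Its arguments are lists of equal length, an entry for each row: "delta_pos": the shift along the world's x, y, z in cm, a list of three; "turn": the turn about the world's z in degrees; "grip": the closure, from 0 (fully open) to 1 (shut). In form: {"delta_pos": [[x, y, z], ...], "turn": [turn, ...], "grip": [grip, ...]}. A call has 1 to 12 rows; each row is the pose to reach, as a shift and turn from the pose commanded when the call began; what a row does not reach only later rows make up. A row lasts 1/8 s, in which the tool goes at most 62.5 mm and 10.7 degrees, less where a joint would pass 70% of its speed; a pose out of reach is approached as far as the arm can. A call with a gripper value outside its range is refused whole. The fingers move at their own pace and stop on an object; the grip force is fixed at half the most. Time passes only in rows, so rows that repeat a pose let the fingers close. It gives the time, the measured TCP pose, the force, the opening and the grip force at its end, in the units of the state.
- read_state(): the state, without advancing time (a new reading comes with each control period).
- capture(name): name is "scene" or "top"; returns a dict with "color" (420x560x3 uint8, blue, green, red), "fovy" (degrees; the focal length in pixels is half the picture's height over the tangent of half this angle, whatever the lens; pixels are square), "cx", "cy" (the principal point, pixels), "camera_from_world" (4x4, takes a point from world to camera coordinates). Camera axes: x right, y up, looking along -z (the intrinsics and any distortion apply to the point x, -y, -z); pixel columns grow to the right and rows downward; lengths in m; the calibration is good to about 2 mm. A picture is of the moment at which its call begins. There is no depth.
- hand_in(): hands the job in; it is judged then, once.
The state is a dict: "time_s": time; "joint_positions": joint angles; "qvel": joint speeds; "tau": joint torques, N m; "position": TCP position; "tcp_rot": TCP orientation; "force": force on the tool from outside, world axes, zero at the start; "moment": the same for the moment, N m; "opening": opening from 0.0 (shut) to 1.0 (fully open); "grasp_force": force on a finger pad.
Only numpy, scipy, OpenCV 4.12 (cv2) and the standard library are available. Lean on these libraries where they do the work, as an engineer would, in place of code of your own. Each camera call takes 0.05 s, during which the arm holds its last target. There are 200 camera calls.

TASK

The grease-filter unit on the range has been put together again but its cover is not locked. Take the blade key out of its upright holder, put its blade into the slotted lock on the sloping cover and turn it clockwise until the lock is fully home, using nothing but the key on the lock. Then push the key blade-down, upright, between the spring jaws on top of the unit until it stands on the bottom, and let go of it; do not move the jars, tin and mill standing about.

Things in the scene. Friction and masses are not known exactly. Their poses are not given: they have to be found in the camera images.
- key_centre (a point): Blade key, loose, 120 g, 140 mm tall, standing blade-down in its holder. Point: its centre, 70 mm above the blade's end. z runs from blade to handle, x along the 28 mm width, y along the thickness. From the end up: blade 28x6 mm to 18 mm; shank 28x12 to 62; flange 40x26 from 60 to 65; flat-sided black handle 34 (x) by 20 (y) from 65 to 140. Grip it across y, 30 mm above this point.
- key_tip (a point): Middle of the end of the key's steel blade, 70 mm below the key's centre along its axis; same axes. The key works the same after a half turn about z.
- stand_top (a point): Centre of the open top of the key's holder: a fixed grey upright sleeve 44 x 29 mm, 48 mm tall, on an 80 x 70 mm foot. The pocket is 32 x 17 mm, its floor 42 mm below this point (6 mm above the range top); z up, x along the pocket's long side. The key is drawn straight up out of it.
- slot_mouth (a point): Centre of the slot in the lock's face (62 mm disc; the fixed collar round it is 74 mm wide and 1 mm proud), on the unit's cover, which faces the robot's left front and lies 30 degrees from level. z points squarely out of the cover (hold the key along it), x along the slot; axes turn with the lock. Slot 38 x 11 mm, 10 mm deep; only the blade enters, with 10 degrees of play.
- cam_lock (a joint): Turn of the lock (rad), growing clockwise seen from outside (negative about slot_mouth's z). At 0 the slot runs up and down the slope; it starts at 0.15 to 0.45 and is home at a firm stop at 1.571, where the slot is level, in line with two small ribs beside the collar. Friction 0.08 N m; it stays where left.
- clip_floor (a point): Middle of the floor of the spring clip on the flat upper end (136 mm high) of the white unit (215 x 170 mm): the blade's end stands here when home. z up, x along the faces of the two black jaws (36 mm; the blade's width goes along it), y across the gap: 6 mm at rest, flared to 19 mm at the mouth. Jaws stand 10 to 50 mm above this point; the 12 mm shank spreads them. Push with 3 to 8 N.
- pepper_mill: Bystander: brown wooden pepper mill, 58 mm wide, 150 mm tall, origin under its centre. It and the key holder may swap sides.
- honey_jar: Bystander: glass jar with a silver lid, 63 mm wide, 95 mm tall, origin under its centre.
- tin_a: Bystander: food tin, 58 mm wide, 72 mm tall, origin under its centre.
Things that resemble listed ones, but are neither listed nor needed, are in the scene too. Of the things that look like the part that bears key_centre, the smaller one is meant.

How it is judged:
By the outcome, as a careful person would: the job done as asked, in the order asked, and still so for the second after the job is handed in, with the robot touching nothing.
It also fails if it takes over 69 s, if anything falls off the work surface, if the arm or the gripper's body presses on something with over 40 N, if the wrist force passes 120 N, or if a joint passes its speed limit or range.

## Working session

There is one attempt and no reset: what is moved stays moved. The work goes in short steps, Python scripts to look and compute and a tool call to move; the robot and the scene stay as the last step left them, time stands still between calls to the robot, and variables do not carry over. Pictures are saved under pics/ and viewed, at most 10 in all, crops included, and the job is handed in when it is done.

Besides the shell and the picture viewer there is one more tool, called after "Emit:" by a JSON object that holds its "op" and its "data", one argument or row to a line. jog_arm: Moves the arm, as the interface text tells. Its arguments: {"type":"object","properties":{"delta_pos":{"type":"array"},"turn":{"type":"array"},"grip":{"type":"array"}},"required":["delta_pos","turn","grip"]}

```bash
ls; mkdir -p pics
cat > h.py <<'E'
from rig import *
import numpy as np, cv2
def cam(n):
    c=capture(n); c['f']=c['color'].shape[0]/2/np.tan(np.radians(c['fovy'])/2); return c
def ray(c,u,v):
    d=np.array([(u-c['cx'])/c['f'],-(v-c['cy'])/c['f'],-1.]); M=np.array(c['camera_from_world']); R=M[:3,:3]
    return -R.T@M[:3,3], R.T@d
def onz(c,u,v,z):
    o,d=ray(c,u,v); return o+d*(z-o[2])/d[2]
def proj(c,p):
    q=np.array(c['camera_from_world'])@np.r_[p,1]; return np.array([c['cx']-c['f']*q[0]/q[2], c['cy']+c['f']*q[1]/q[2]])
E
python3 - <<'E'
from h import *
for n in('scene','top'):
    c=cam(n); print(n,{k:v for k,v in c.items() if k!='color'}); cv2.imwrite(f'pics/{n}0.png',c['color'])
s=read_state(); print(s)
E
```

```text
pics
scene {'fovy': 55.8249878810852, 'cx': 278.8724867610654, 'cy': 202.05630597493465, 'camera_from_world': array([[-0.62653928, -0.77933649, -0.00911958,  0.40266738],
       [ 0.3672743 , -0.30554615,  0.87849368, -0.31469552],
       [-0.68742863,  0.54706141,  0.47766693, -0.52578843],
       [ 0.        ,  0.        ,  0.        ,  1.        ]]), 'f': np.float64(396.41192901190794)}
top {'fovy': 48.48741790149044, 'cx': 274.3477993718918, 'cy': 203.53181355173894, 'camera_from_world': array([[-0.07602006, -0.99710454, -0.0018681 ,  0.03823932],
       [ 0.97522057, -0.07474173,  0.20822706, -0.63050319],
       [-0.20776377,  0.01400763,  0.97807873, -1.13479221],
       [ 0.        ,  0.        ,  0.        ,  1.        ]]), 'f': np.float64(466.3194347403742)}
{'time_s': 0.1, 'joint_positions': array([ 6.56903274e+01,  3.02740522e+01,  8.21528307e+01, -5.02336362e-04,
        6.76882180e+01, -1.02261678e+01]), 'qvel': array([-0.04313405, -0.04522168, -0.27989156, -0.0347018 ,  0.00549317,
        0.00039038]), 'tau': array([-1.68280444e-04, -4.40990567e+01, -1.77149856e+01,  6.35394920e-02,
        5.33543411e-02, -5.00885903e-05]), 'position': array([0.15175819, 0.6055845 , 0.22164404]), 'tcp_rot': array([[-9.69942780e-01,  2.43331734e-01, -8.19603736e-04],
       [ 2.43332864e-01,  9.69941108e-01, -1.83410711e-03],
       [ 3.48670893e-04, -1.97841548e-03, -9.99997982e-01]]), 'force': array([ 0.64351896,  0.72709633, -0.27115869]), 'moment': array([ 0.0232648 , -0.02347339, -0.0022786 ]), 'grasp_force': 0.0, 'opening': 0.9957248550695358}
```

View pics/scene0.png

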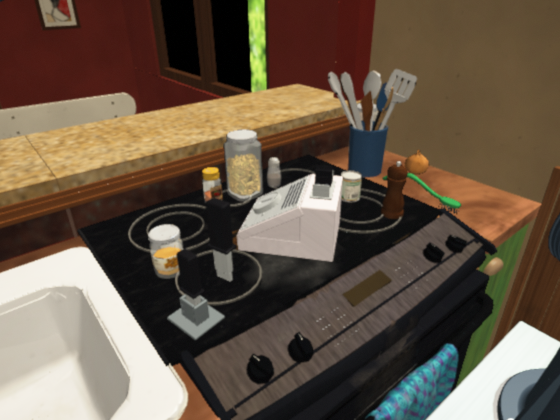

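View pics/top0.png

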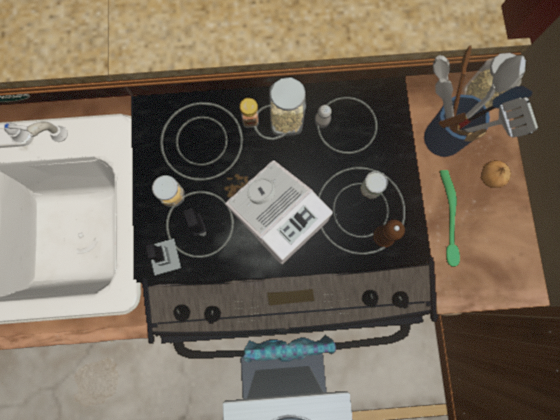

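Run:
```python
from h import *
a=cv2.imread('pics/top0.png')[145:285,140:340]; b=cv2.imread('pics/scene0.png')[165:345,140:360]
cv2.imwrite('pics/t1.png',cv2.resize(a,None,fx=4,fy=4,interpolation=cv2.INTER_CUBIC))
cv2.imwrite('pics/s1.png',cv2.resize(b,None,fx=3.3,fy=3.3,interpolation=cv2.INTER_CUBIC))
for n in('scene','top'):
    c=cam(n);print(proj(c,[.152,.606,.222]),proj(c,[.152,.606,.4]))
```

```text
[-64.3723737  714.25287327] [-341.34649699  543.03885669]
[-12.14838775 442.12509372] [-77.41067877 473.76233304]
```

View pics/t1.png

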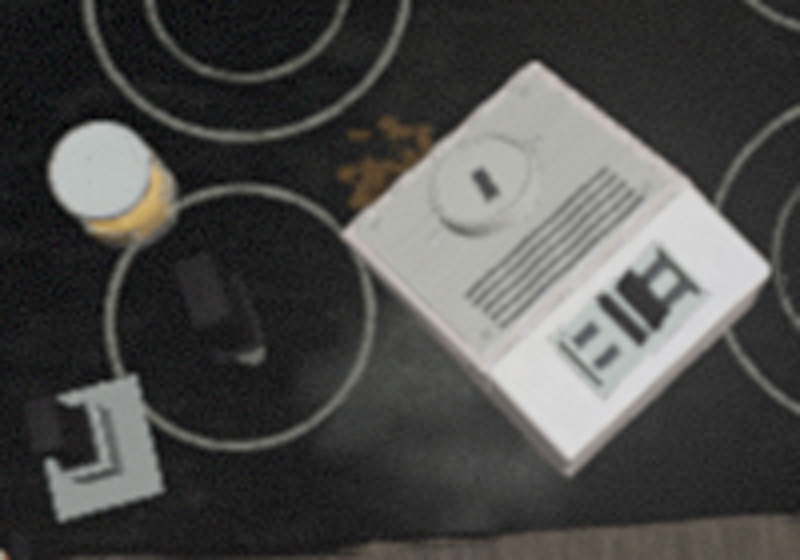

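View pics/s1.png

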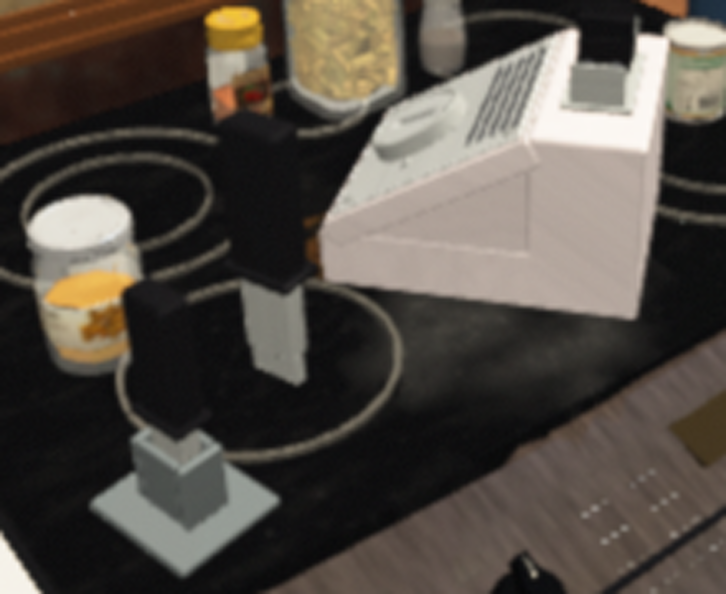

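Run:
```python
from h import *
t=cam('top'); s=cam('scene')
T=lambda x,y,z: np.round(onz(t,140+x/4-.375,145+y/4-.375,z)*1000,0)
S=lambda x,y,z: np.round(onz(s,140+x/3.3-.35,165+y/3.3-.35,z)*1000,0)
for n,c in(('top',t),('scene',s)): print(n,np.round(ray(c,0,0)[0],3))
print('foot top', [T(*p,.006) for p in((137,372),(162,492),(58,522))])
print('foot scene',[S(*p,.006) for p in((90,505),(182,575),(280,498))])
print('sleeve scene',[S(*p,.048) for p in((132,437),(188,468),(228,437))])
print('flat top',[T(*p,.136) for p in((490,375),(690,190),(770,268),(572,465))])
print('plate',[T(*p,.137) for p in((550,335),(660,245),(708,293),(600,397))])
print('flat scene',[S(*p,.136) for p in((530,137),(578,30),(670,38),(650,152))])
print('cover low',[T(*p,.07) for p in((345,235),(535,62))])
a=cv2.imread('pics/top0.png'); b=cv2.imread('pics/scene0.png')
x=cv2.resize(a[170:250,240:325],(400,376),interpolation=cv2.INTER_CUBIC)
y=cv2.resize(b[165:240,250:345],(400,316),interpolation=cv2.INTER_CUBIC)
im=np.zeros((376,800,3),np.uint8); im[:,:400]=x; im[:316,400:]=y
cv2.imwrite('pics/z2.png',cv2.convertScaleAbs(im,alpha=1.2))
```

```text
top [0.382 0.007 1.241]
scene [0.006 0.505 0.531]
foot top [array([572., 264.,   6.]), array([491., 250.,   6.]), array([477., 318.,   6.])]
foot scene [array([550., 334.,   6.]), array([474., 319.,   6.]), array([489., 251.,   6.])]
sleeve scene [array([539., 309.,  48.]), array([499., 297.,  48.]), array([506., 269.,  48.])]
flat top [array([534.,  27., 136.]), array([ 638., -103.,  136.]), array([ 586., -146.,  136.]), array([477., -18., 136.])]
plate [array([555., -11., 137.]), array([605., -81., 137.]), array([ 574., -108.,  137.]), array([516., -38., 137.])]
flat scene [array([534.,  30., 136.]), array([ 631., -103.,  136.]), array([ 579., -144.,  136.]), array([473., -14., 136.])]
cover low [array([641., 114.,  70.]), array([747., -16.,  70.])]
```

View pics/z2.png

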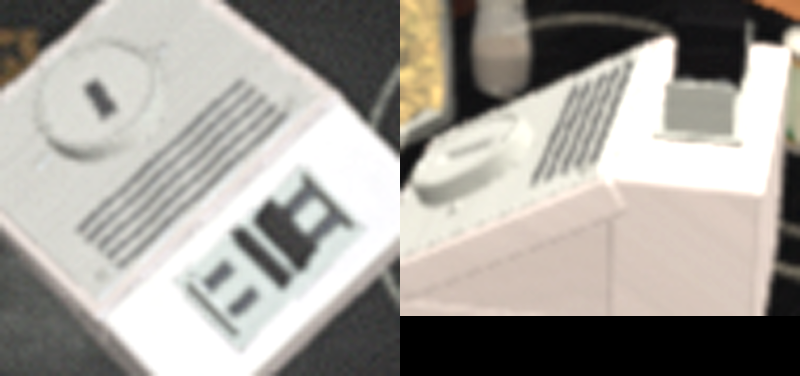

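```bash
cat >> h.py <<'E'
def avg(n,k=6):
    cs=[cam(n) for _ in range(k)]; c=cs[0]; c['color']=np.mean([x['color'] for x in cs],0).astype(np.uint8); return c
def zoom(img,u,v,r,size):
    # crop centred on (u,v), half width r; zoom pixel -> u+(px-size/2)/size*2r
    A=np.array([[size/2/r,0,size/2-u*size/2/r],[0,size/2/r,size/2-v*size/2/r]]); return cv2.warpAffine(img,A,(size,size),flags=cv2.INTER_CUBIC)
def tri(c1,p1,c2,p2):
    o1,d1=ray(c1,*p1);o2,d2=ray(c2,*p2); k=np.linalg.lstsq(np.c_[d1,-d2],o2-o1,rcond=None)[0]
    a,b=o1+k[0]*d1,o2+k[1]*d2; return (a+b)/2,np.linalg.norm(a-b)
E
python3 - <<'E'
from h import *
import pickle
t=avg('top'); s=avg('scene'); pickle.dump((t,s),open('ref.pkl','wb'))
mm=lambda p:np.round(np.array(p)*1000,1)
Tp=lambda x,y:(140+x/4-.375,145+y/4-.375); Sp=lambda x,y:(140+x/3.3-.35,165+y/3.3-.35)
print('decoy top', [mm(tri(t,Tp(*a),s,Sp(*b))[0]) for a,b in(((212,265),(258,125)),)], 'base',mm(onz(s,*Sp(280,375),0)),mm(onz(t,*Tp(250,355),0)))
print('jar',mm(onz(t,*Tp(100,170),.095)))
p,e=tri(t,(260.85,190.4),s,(266.7,199.8)); print('slot',mm(p),mm(e))
for z in(.137,.187): print(proj(t,[.56,-.059,z]),proj(s,[.56,-.059,z]))
print('key top',mm(onz(t,*Tp(43,427),.146)))
im=np.hstack([zoom(t['color'],260.8,190.4,18,400),zoom(s['color'],266.7,200,22,400)])
cl=np.hstack([zoom(t['color'],297,224,18,200),zoom(s['color'],322,188,18,200),zoom(t['color'],158,250,20,200),zoom(s['color'],195,290,28,200)])
cv2.imwrite('pics/z3.png',np.vstack([im,cl]))
E
```

```text
decoy top [array([605.5, 181.9, 167.9])] base [585.  191.3   0. ] [578.8 188.8   0. ]
jar [689.1 264.4  95. ]
slot [661.3  21.3  95.3] 1.6
[296.97255068 224.98926258] [322.47894364 188.79464108]
[297.96676738 221.42946022] [323.48715644 168.02742405]
key top [522.3 290.6 146. ]
```

View pics/z3.png

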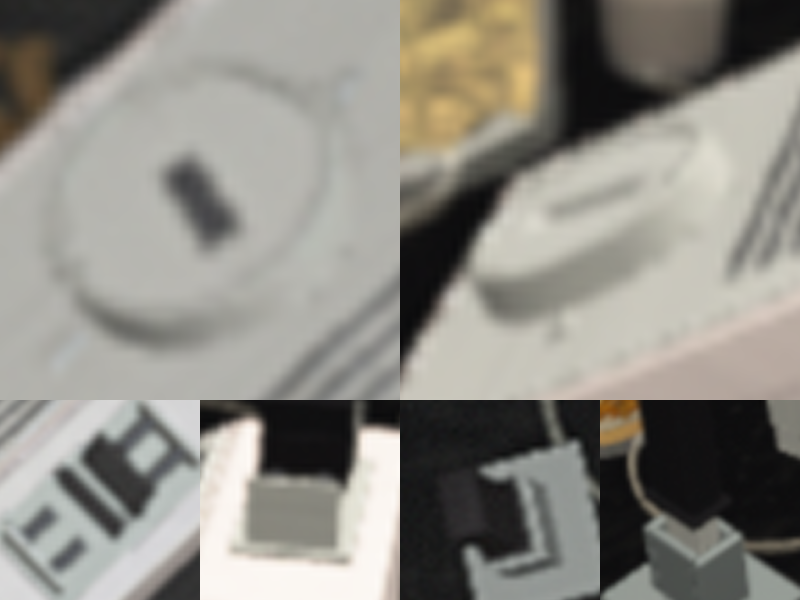

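Emit:
{"op": "jog_arm", "data": {
  "delta_pos": [
    [0,0,5],
    [5,-4,9],
    [10,-8,9],
    [15,-12,9],
    [20,-16,9],
    [25,-20,9],
    [30,-25,9],
    [34,-29,9],
    [37,-31.5,9],
    [37,-31.5,9],
    [37,-31.5,9]
  ],
  "turn": [0,3,6,9,12,15,18,22,26,26,26],
  "grip": [0,0,0,0,0,0,0,0,0,0,0]
}}

```text
time_s: 2.28
position: [0.5215, 0.2912, 0.3122]
tcp_rot: [[-0.979, -0.205, -0.001], [-0.205, 0.979, 0.0], [0.001, 0.001, -1.0]]
force: [0.0, 1.4, -0.2]
opening: 0.998
grasp_force: 0.0
```

Run:
```python
from h import *
import pickle
t,s=pickle.load(open('ref.pkl','rb'))
mm=lambda p:np.round(np.array(p)*1000,1)
for z in(0,.15,.165,.18,.195):
    q=proj(s,[.583,.190,z]); r=proj(t,[.583,.190,z]); print(z,(q-[139.65,164.65])*3.3,(r-[139.6,144.6])*4)
zt=lambda x,y:(260.8+(x-200)/11.11,190.4+(y-200)/11.11)
zs=lambda x,y:(266.7+(x-600)/9.09,200+(y-200)/9.09)
p,e=tri(t,zt(189,185),s,zs(596,196)); print('slot',mm(p),mm(e))
h=np.radians(37.4); dn=np.array([np.cos(h)*np.cos(np.pi/6),np.sin(h)*np.cos(np.pi/6),-.5]); n=np.array([np.cos(h)*.5,np.sin(h)*.5,np.cos(np.pi/6)]); lat=np.cross(n,dn)
def pl(c,uv):
    o,d=ray(c,*uv); q=o+d*(n@(p-o))/(n@d)-p; return np.round([q@dn*1e3,q@lat*1e3],1)
for a in((225,236),(175,165),(188,152),(162,178),(240,222),(210,250),(50,200),(325,140),(190,68),(75,290)): print('T',a,pl(t,zt(*a)))
for a in((548,212),(645,183),(545,205),(640,178),(475,272),(698,135),(560,150)): print('S',a,pl(s,zs(*a)))
```

```text
0 [283.42812321 375.69797285] [247.97491864 349.06543243]
0.15 [264.25243369 170.22010436] [208.91804007 311.44189621]
0.165 [262.13167471 147.49502655] [204.43507721 307.12345292]
0.18 [259.96966003 124.32787174] [199.83000113 302.68737782]
0.195 [257.765174   100.70561347] [195.09775349 298.1287982 ]
slot [663.9  22.6  95.6] 4.7
T (225, 236) [-15.6   3.2]
T (175, 165) [10.5 -1.1]
T (188, 152) [11.  -5.4]
T (162, 178) [10.1  3.2]
T (240, 222) [-15.4  -1.5]
T (210, 250) [-15.9   7.9]
T (50, 200) [27.6 24.7]
T (325, 140) [-13.5 -28.6]
T (190, 68) [ 30.3 -20.3]
T (75, 290) [ 1.6 35.8]
S (548, 212) [12.   0.7]
S (645, 183) [-20.9   9.7]
S (545, 205) [15.  -5.5]
S (640, 178) [-17.8   4.5]
S (475, 272) [27.5 22. ]
S (698, 135) [-31.5  -8.9]
S (560, 150) [ 23.  -43.5]
```

Emit:
{"op": "jog_arm", "data": {
  "delta_pos": [
    [0,0,-5],
    [0,0,-10],
    [0,0,-15],
    [0,0,-16],
    [0,0,-16]
  ],
  "turn": [0,0,0,0,0],
  "grip": [0,0,0,0,0]
}}

```text
time_s: 2.9
position: [0.5217, 0.2923, 0.1531]
tcp_rot: [[-0.978, -0.208, 0.0], [-0.208, 0.978, 0.0], [-0.0, 0.0, -1.0]]
force: [0.3, -0.0, 1.4]
opening: 0.999
grasp_force: 0.0
```

Run:
```python
from h import *
t=cam('top'); s=cam('scene'); print(read_state()['position'])
im=np.hstack([cv2.resize(t['color'][120:330,100:290],(400,442)),cv2.resize(s['color'][130:350,100:300],(400,440))[:440] if 0 else cv2.resize(s['color'][130:350,100:300],(400,442))])
cv2.imwrite('pics/g1.png',im)
```

```text
[0.5232879  0.29232319 0.15478559]
```

View pics/g1.png

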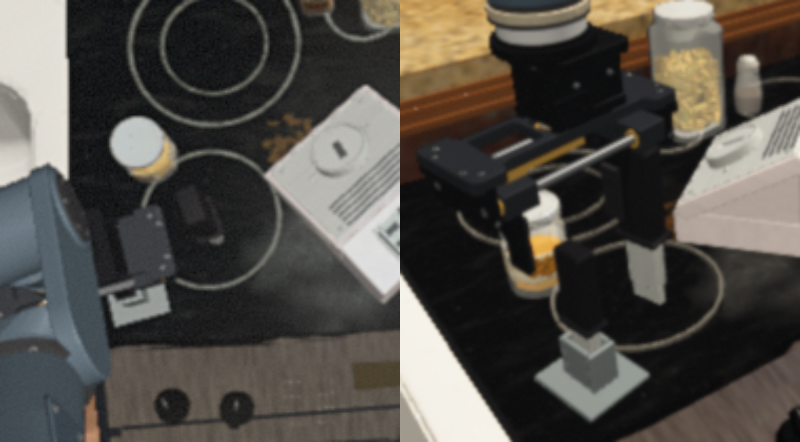

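Emit:
{"op": "jog_arm", "data": {
  "delta_pos": [
    [0,0,-1.5],
    [0,0,-3],
    [0,0,-3.8],
    [0,0,-3.8]
  ],
  "turn": [0,0,0,0],
  "grip": [0,0,0,0]
}}

```text
time_s: 3.5
position: [0.5214, 0.2909, 0.1134]
tcp_rot: [[-0.978, -0.206, -0.002], [-0.206, 0.978, -0.001], [0.002, -0.0, -1.0]]
force: [-0.3, -0.3, 0.5]
opening: 1.001
grasp_force: 0.0
```

Emit:
{"op": "jog_arm", "data": {
  "delta_pos": [
    [0,0,0],
    [0,0,0],
    [0,0,0],
    [0,0,0],
    [0,0,0],
    [0,0,0],
    [0,0,0],
    [0,0,0]
  ],
  "turn": [0,0,0,0,0,0,0,0],
  "grip": [0.5,0.7,1,1,1,1,1,1]
}}

```text
time_s: 4.5
position: [0.5221, 0.2912, 0.1145]
tcp_rot: [[-0.978, -0.207, 0.0], [-0.207, 0.978, -0.0], [-0.0, -0.0, -1.0]]
force: [0.6, -0.5, -0.0]
opening: 0.225
grasp_force: 29.9
```

Emit:
{"op": "jog_arm", "data": {
  "delta_pos": [
    [0,0,2],
    [0,0,5],
    [0,0,10],
    [0,0,15],
    [0,0,21.5],
    [2,-4,21.5],
    [5,-9,21.5],
    [8,-15,21.5],
    [11,-21,21.5],
    [14,-26.8,21.5],
    [14,-26.8,18],
    [14,-26.8,15]
  ],
  "turn": [0,0,0,0,0,0,4,8,12,12,12,12],
  "grip": [1,1,1,1,1,1,1,1,1,1,1,1]
}}

```text
time_s: 6.0
position: [0.6622, 0.0211, 0.2629]
tcp_rot: [[-0.915, -0.403, -0.001], [-0.403, 0.915, -0.0], [0.001, 0.0, -1.0]]
force: [-0.5, 0.2, -0.9]
opening: 0.227
grasp_force: 29.9
```

Emit:
{"op": "jog_arm", "data": {
  "delta_pos": [
    [0,0,-1],
    [0,0,-1],
    [0,0,-1]
  ],
  "turn": [0,0,0],
  "grip": [1,1,1]
}}

```text
time_s: 6.38
position: [0.6629, 0.0235, 0.2562]
tcp_rot: [[-0.914, -0.406, 0.003], [-0.406, 0.914, -0.0], [-0.003, -0.002, -1.0]]
force: [0.1, 0.3, -0.4]
opening: 0.228
grasp_force: 29.9
```

Run:
```python
from h import *
s=avg('scene',4); st=read_state(); print(st['position'],st['opening'],st['joint_positions'])
p=st['position']; R=st['tcp_rot']; tip=p+[0,0,-.109]; S=4
im=cv2.resize(s['color'][110:250,205:365],None,fx=4.8,fy=4.2,interpolation=cv2.INTER_CUBIC) 
cv2.imwrite('pics/g2.png',im)
f=lambda q:np.round((proj(s,q)-[205,110])*[4.8,4.2])
print('pred tip',f(tip),'pred slot',f([.6625,.0225,.096]))
```

```text
[0.66253641 0.02342299 0.25581002] 0.23060069676922348 [-7.61313326e+00  3.13765761e+01  7.41753399e+01 -1.61294198e-03
  7.43210733e+01 -1.21555500e+02]
pred tip [287. 293.] pred slot [291. 376.]
```

View pics/g2.png

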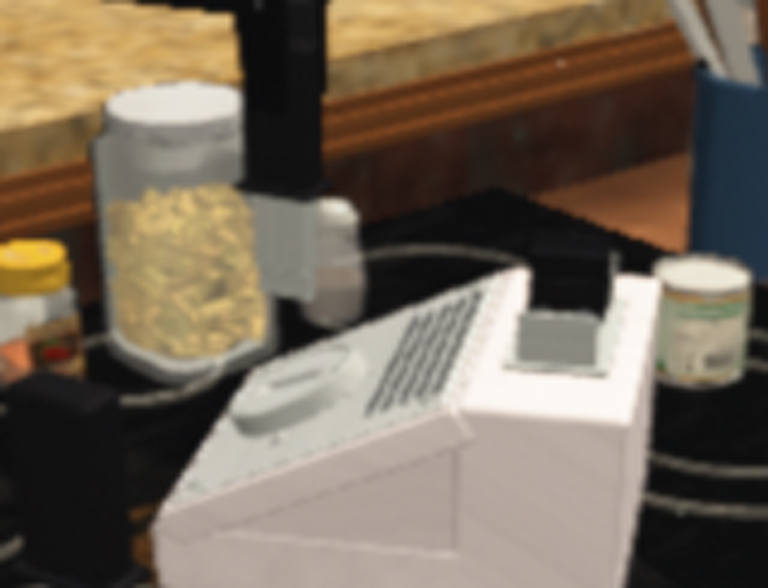

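Emit:
{"op": "jog_arm", "data": {
  "delta_pos": [
    [0.2,0.05,-2],
    [0.2,0.05,-4],
    [0.2,0.05,-4.4],
    [0.2,0.05,-4.6],
    [0.2,0.05,-4.6]
  ],
  "turn": [0,0,0,0,0],
  "grip": [1,1,1,1,1]
}}

```text
time_s: 7.2
position: [0.6646, 0.0237, 0.2094]
tcp_rot: [[-0.914, -0.405, 0.002], [-0.405, 0.914, -0.0], [-0.001, -0.001, -1.0]]
force: [-0.1, -0.8, -1.0]
opening: 0.229
grasp_force: 29.9
```

Emit:
{"op": "jog_arm", "data": {
  "delta_pos": [
    [0,0,-0.15],
    [0,0,-0.3],
    [0,0,-0.3]
  ],
  "turn": [0,0,0],
  "grip": [1,1,1]
}}

```text
time_s: 7.58
position: [0.664, 0.0237, 0.2055]
tcp_rot: [[-0.914, -0.405, -0.0], [-0.405, 0.914, 0.0], [0.0, 0.0, -1.0]]
force: [-0.4, -0.2, -1.4]
opening: 0.227
grasp_force: 29.9
```

Emit:
{"op": "jog_arm", "data": {
  "delta_pos": [
    [0,0,-0.1],
    [0,0,-0.2],
    [0,0,-0.2]
  ],
  "turn": [0,0,0],
  "grip": [1,1,1]
}}

```text
time_s: 7.95
position: [0.6639, 0.0238, 0.2034]
tcp_rot: [[-0.914, -0.405, -0.0], [-0.405, 0.914, 0.0], [0.0, 0.0, -1.0]]
force: [0.4, -0.6, -0.6]
opening: 0.228
grasp_force: 29.9
```

Emit:
{"op": "jog_arm", "data": {
  "delta_pos": [
    [0,0,-0.1],
    [0,0,-0.1],
    [0,0,-0.1]
  ],
  "turn": [0,0,0],
  "grip": [1,1,1]
}}

```text
time_s: 8.32
position: [0.6641, 0.0237, 0.2026]
tcp_rot: [[-0.914, -0.405, 0.0], [-0.405, 0.914, -0.0], [-0.0, -0.0, -1.0]]
force: [0.4, -0.2, -0.7]
opening: 0.229
grasp_force: 29.9
```

Emit:
{"op": "jog_arm", "data": {
  "delta_pos": [
    [0,0,0],
    [-0.04,-0.02,0],
    [-0.06,-0.04,0],
    [-0.1,-0.06,0],
    [-0.1,-0.06,0]
  ],
  "turn": [-7,-14,-22,-30,-30],
  "grip": [1,1,1,1,1]
}}

```text
time_s: 8.95
position: [0.6635, 0.0224, 0.2028]
tcp_rot: [[-0.995, 0.104, 0.001], [0.104, 0.995, -0.001], [-0.001, -0.001, -1.0]]
force: [0.6, -1.3, -0.2]
opening: 0.23
grasp_force: 29.9
```

Run:
```python
from h import *
st=read_state(); print(st['position'],st['force'],st['moment'],st['opening'],st['joint_positions'][5])
```

```text
[0.66351509 0.02241732 0.2027991 ] [ 0.62056191 -1.25271264 -0.2238844 ] [-0.43687304 -0.14704615  0.0887304 ] 0.2304609809409387 -91.65640800461922
```

Emit:
{"op": "jog_arm", "data": {
  "delta_pos": [
    [-0.02,-0.02,0],
    [-0.06,-0.04,-0.1],
    [-0.09,-0.05,-0.18],
    [-0.12,-0.07,-0.26],
    [-0.12,-0.07,-0.26]
  ],
  "turn": [-8,-16,-24,-33,-33],
  "grip": [1,1,1,1,1]
}}

```text
time_s: 9.57
position: [0.6653, 0.0228, 0.2028]
tcp_rot: [[-0.777, 0.629, 0.01], [0.629, 0.777, 0.001], [-0.007, 0.007, -1.0]]
force: [3.9, 1.2, 5.9]
opening: 0.227
grasp_force: 30.0
```

Run:
```python
from h import *
st=read_state(); print(st['position'],st['force'],st['moment'],st['opening'],st['joint_positions'][5])
```

```text
[0.66534465 0.02276631 0.20276748] [3.94712083 1.23621598 5.86983184] [ 0.29457537 -0.94457447 -0.05220611] 0.22714451661377677 -58.755960793249216
```

Run:
```python
from h import *
s=avg('scene',4);t=avg('top',4)
im=np.hstack([zoom(s['color'],267,194,24,500),cv2.resize(zoom(t['color'],262,190,26,500),(300,500))[:, :]])
im=np.hstack([zoom(s['color'],267,194,22,400),zoom(t['color'],260.8,190.4,22,400)])
cv2.imwrite('pics/g3.png',im)
```

```text
(no output)
```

View pics/g3.png

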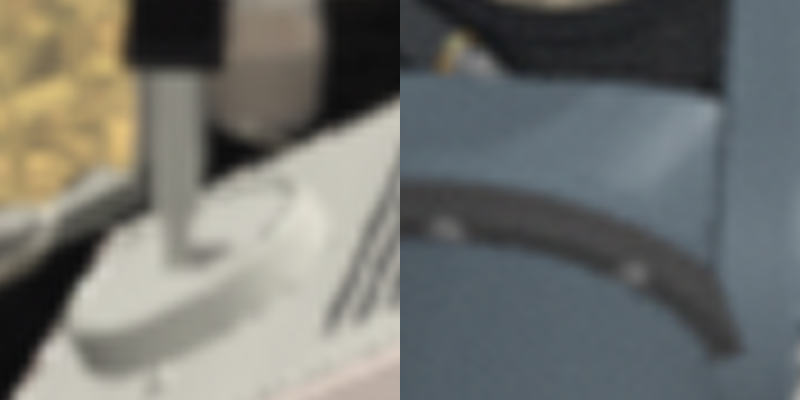

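Emit:
{"op": "jog_arm", "data": {
  "delta_pos": [
    [0,0,0.5],
    [0,0,2],
    [0,0,4],
    [0,0,4],
    [0,0,4]
  ],
  "turn": [0,0,0,0,0],
  "grip": [1,1,1,1,1]
}}

```text
time_s: 10.6
position: [0.6608, 0.0225, 0.2392]
tcp_rot: [[-0.776, 0.63, -0.003], [0.63, 0.776, 0.0], [0.002, -0.001, -1.0]]
force: [-0.3, -0.7, -1.2]
opening: 0.23
grasp_force: 29.9
```

Run:
```python
from h import *
import pickle
t,r=pickle.load(open('ref.pkl','rb')); s=avg('scene',8)
for im in(r,s):
    g=cv2.cvtColor(im['color'],cv2.COLOR_BGR2GRAY)[190:212,252:286]; print('\n'.join(' '.join('%3d'%v for v in row) for row in g)); print()
print(read_state()['position'])
```

```text
159 146 140 147 155 163 168 154 122  94  67  35  17  14  14  15  15  16  22  39  65  80 120 148 175 190 194 194 194 196 196 196 196 195
156 137 133 152 168 170 166 146 110  88  65  34  17  15  15  16  22  37  67 115 142 149 168 177 184 191 195 194 194 196 196 196 196 195
139 127 147 169 175 165 148 125  98  83  60  30  17  21  25  36  65 110 137 163 177 176 172 167 168 180 196 197 195 196 195 196 195 194
151 153 166 164 150 126 100  87  83  77  52  29  29  61  77 110 134 163 175 176 182 183 181 181 179 180 202 205 199 196 195 196 195 194
171 163 149 126 101  86  80  78  72  60  51  63  79 122 142 164 179 185 186 194 199 200 200 200 196 196 211 214 205 197 196 196 194 192
154 128 101  87  81  77  70  63  59  75 118 136 144 167 181 186 195 200 200 201 201 202 202 201 193 204 216 218 211 201 196 195 194 189
111  89  82  80  76  70  62  73 109 146 177 180 182 190 196 199 201 201 200 200 199 200 199 195 201 211 215 217 216 206 197 195 192 177
 91  78  69  64  61  77 117 138 159 184 189 189 195 199 200 201 199 194 190 188 192 196 187 192 208 211 212 214 216 206 198 195 190 157
 71  59  43 
[... 4220 characters left out ...]
 200 200 197 193 185 175 162 151 145 145 146 146 147 149 154 165 179 184 193 200 200 200 199 199 194 153 139 176 161 157
134 162 173 177 179 179 173 165 154 146 142 142 143 145 146 147 148 151 160 178 194 199 200 200 200 200 199 199 189 157 168 192 184 191
168 148 136 137 138 138 138 136 135 137 139 141 144 145 148 151 159 170 181 193 200 201 200 200 199 200 199 199 191 179 190 201 202 203
191 156 117 111 116 122 126 129 132 136 139 141 144 147 156 167 180 191 198 200 201 201 200 200 199 200 200 200 201 201 202 203 203 199
195 177 134 109 112 118 123 128 132 136 140 147 154 165 178 189 196 198 200 201 201 201 200 200 200 200 200 201 202 202 204 201 199 195

[0.66167471 0.02240937 0.23959562]
```

```bash
cat >> h.py <<'E'
hh=np.radians(37.4); DN=np.array([np.cos(hh)*.866,np.sin(hh)*.866,-.5]); N=np.array([np.cos(hh)*.5,np.sin(hh)*.5,.866]); LAT=np.cross(N,DN)
def face(c,u,v,p):
    o,d=ray(c,u,v); q=o+d*(N@(p-o))/(N@d)-p; return np.round([q@DN*1e3,q@LAT*1e3],1)
E
python3 - <<'E'
from h import *
import pickle
t,s=pickle.load(open('ref.pkl','rb'))
p=np.array([.6625,.0227,.096])
print('now');[print(a,face(s,*a,p)) for a in((263,198.3),(263.3,199.5),(264.3,200.5),(265.5,201.8),(266.5,202.5),(268,202),(269,201),(270.5,200),(271,198.8),(267,198.2))]
print('ref');[print(a,face(s,*a,p)) for a in((260.8,200.7),(261,202),(265,201),(268,200),(271.5,198),(271,196.5),(269,197),(265,199.3))]
print('disc');[print(a,face(s,*a,p)) for a in((254,204),(255.3,200.5),(262,194.5),(268.5,191.5),(282,193))]
E
```

```text
now
(263, 198.3) [ 12.4 -15.5]
(263.3, 199.5) [ 8.5 -6.3]
(264.3, 200.5) [2.5 3.3]
(265.5, 201.8) [-4.8 15.2]
(266.5, 202.5) [-9.9 22.5]
(268, 202) [-14.3  23.3]
(269, 201) [-15.8  19.6]
(270.5, 200) [-19.2  17.2]
(271, 198.8) [-18.6  10.8]
(267, 198.2) [-2.6 -4.4]
ref
(260.8, 200.7) [15.4 -5.4]
(261, 202) [11.7  3.9]
(265, 201) [-1.2  8.6]
(268, 200) [-10.2  10.4]
(271.5, 198) [-18.8   7. ]
(271, 196.5) [-13.9  -4.4]
(269, 197) [-7.5 -6.8]
(265, 199.3) [ 2.5 -2.8]
disc
(254, 204) [34.2 -2.7]
(255.3, 200.5) [ 37.8 -23.3]
(262, 194.5) [ 25.6 -46. ]
(268.5, 191.5) [  6.7 -47.3]
(282, 193) [-46.5   3.5]
```

Emit:
{"op": "jog_arm", "data": {
  "delta_pos": [
    [0.14,0.1,0],
    [0.14,0.1,-1.5],
    [0.14,0.1,-3],
    [0.14,0.1,-3],
    [0.14,0.1,-3.2],
    [0.14,0.1,-3.4],
    [0.14,0.1,-3.4]
  ],
  "turn": [8,14,14,14,14,14,14],
  "grip": [1,1,1,1,1,1,1]
}}

```text
time_s: 11.88
position: [0.6633, 0.0234, 0.2062]
tcp_rot: [[-0.906, 0.424, 0.0], [0.424, 0.906, -0.0], [-0.0, 0.0, -1.0]]
force: [0.4, 0.3, -0.3]
opening: 0.225
grasp_force: 29.9
```

Emit:
{"op": "jog_arm", "data": {
  "delta_pos": [
    [0,0,-0.1],
    [0,0,-0.2],
    [0,0,-0.2],
    [0,0,-0.2]
  ],
  "turn": [0,0,0,0],
  "grip": [1,1,1,1]
}}

```text
time_s: 12.38
position: [0.6636, 0.0234, 0.2046]
tcp_rot: [[-0.906, 0.424, 0.001], [0.424, 0.906, -0.0], [-0.001, 0.0, -1.0]]
force: [-0.7, 0.0, 3.8]
opening: 0.228
grasp_force: 29.9
```

Emit:
{"op": "jog_arm", "data": {
  "delta_pos": [
    [0,0,-0.1],
    [0,0,-0.2],
    [0,0,-0.2],
    [0,0,-0.2]
  ],
  "turn": [0,0,0,0],
  "grip": [1,1,1,1]
}}

```text
time_s: 12.88
position: [0.6639, 0.0228, 0.203]
tcp_rot: [[-0.906, 0.424, 0.002], [0.424, 0.906, -0.001], [-0.002, -0.0, -1.0]]
force: [-1.0, -0.0, 6.3]
opening: 0.228
grasp_force: 29.9
```

Emit:
{"op": "jog_arm", "data": {
  "delta_pos": [
    [-0.1,-0.1,0.05],
    [-0.2,-0.2,0.1],
    [-0.2,-0.2,0.1]
  ],
  "turn": [0,0,0],
  "grip": [1,1,1]
}}

```text
time_s: 13.25
position: [0.6624, 0.022, 0.2032]
tcp_rot: [[-0.906, 0.424, 0.003], [0.424, 0.906, 0.001], [-0.002, 0.002, -1.0]]
force: [2.5, 3.1, 2.1]
opening: 0.229
grasp_force: 30.0
```

```bash
cat > m.py <<'E'
from h import *
a=[]
for _ in range(6): capture('scene'); a.append(np.r_[(lambda s:np.r_[s['position']*1e3,s['force'],s['moment']])(read_state())])
print(np.round(np.mean(a,0),2), np.round(read_state()['tcp_rot'][:,2],4))
E
python3 m.py
```

```text
[ 6.6214e+02  2.1950e+01  2.0318e+02  3.4900e+00  2.3100e+00  3.2300e+00
  7.6000e-01 -9.4000e-01  5.0000e-02] [ 1.8e-03  8.0e-04 -1.0e+00]
```

```bash
cat > gp.py <<'E'
from h import *
s=avg('scene',6); g=cv2.cvtColor(s['color'],cv2.COLOR_BGR2GRAY)[188:208,254:278]
print('    '+' '.join('%3d'%c for c in range(254,278)))
for i,row in enumerate(g): print(188+i,' '.join('%3d'%v for v in row))
E
python3 gp.py
```

```text
254 255 256 257 258 259 260 261 262 263 264 265 266 267 268 269 270 271 272 273 274 275 276 277
188 166 160 154 167 188 175 136 104  90  91 111 129 134 134 130  89  36  22  29  43  53  64  78  98
189 157 157 153 166 180 167 133 103  90  90 111 130 134 134 130  91  38  19  22  30  53  83 127 160
190 141 149 157 165 170 155 123  97  89  90 112 130 133 134 130  93  46  41  66  81 121 150 177 192
191 134 154 170 171 168 148 111  90  87  90 112 129 133 133 130 100  80 117 144 151 170 180 186 193
192 149 171 176 166 150 126  98  86  82  87 112 129 133 133 134 132 140 163 178 178 178 175 170 181
193 168 166 151 128 102  88  84  79  66  79 110 129 133 133 136 158 172 176 182 184 188 188 179 179
194 150 128 101  87  81  78  72  61  54  73 109 128 133 133 137 163 182 193 199 201 201 201 194 196
195 103  88  82  78  71  64  60  76 116 114 114 128 132 134 144 171 193 201 202 203 203 201 194 205
196  83  81  78  71  63  73 110 148 175 150 117 116 127 137 167 189 198 202 203 203 201 197 203 213
197  70  65  62  79 118 140 160 186 187 154 113 100 120 140 185 202 202 203 203 202 190 194 210 213
198 
[... 295 characters left out ...]

201  26  85 169 198 198 200 200 201 201 199 187 154 146 156 180 190 192 191 189 187 188 193 198 202
202  60 141 200 206 200 201 201 201 202 202 200 186 182 185 190 194 186 179 176 179 184 189 194 199
203 138 191 202 201 201 201 201 202 202 203 203 201 200 197 189 181 170 167 170 176 182 186 187 191
204 187 208 202 201 201 201 202 202 203 203 202 198 192 181 173 163 160 163 168 174 180 187 187 188
205 195 204 201 201 202 202 202 203 202 198 191 179 168 157 152 153 155 160 165 170 179 191 197 198
206 198 201 201 202 201 201 201 197 189 178 165 155 150 148 149 151 154 160 166 171 184 196 200 199
207 193 197 199 200 197 192 185 176 162 151 145 145 146 146 147 149 153 165 178 185 193 200 201 200
```

Emit:
{"op": "jog_arm", "data": {
  "delta_pos": [
    [0,0,-0.1],
    [0,0,-0.2],
    [0,0,-0.2]
  ],
  "turn": [0,0,0],
  "grip": [1,1,1]
}}

```text
time_s: 14.22
position: [0.6623, 0.0217, 0.2028]
tcp_rot: [[-0.906, 0.424, 0.003], [0.424, 0.906, 0.0], [-0.003, 0.002, -1.0]]
force: [1.8, 3.4, 9.1]
opening: 0.224
grasp_force: 30.1
```

```bash
python3 m.py
```

```text
[ 6.6225e+02  2.1690e+01  2.0283e+02  2.4400e+00  3.7200e+00  8.7700e+00
  1.0100e+00 -8.1000e-01  5.0000e-02] [ 3.2e-03  4.0e-04 -1.0e+00]
```

Emit:
{"op": "jog_arm", "data": {
  "delta_pos": [
    [0,0,0.5],
    [-0.16,-0.12,0.5],
    [-0.16,-0.12,0.2],
    [-0.16,-0.12,0],
    [-0.16,-0.12,0]
  ],
  "turn": [0,0,0,0,0],
  "grip": [1,1,1,1,1]
}}

```text
time_s: 15.15
position: [0.6604, 0.0211, 0.2039]
tcp_rot: [[-0.906, 0.424, 0.003], [0.424, 0.906, 0.002], [-0.002, 0.003, -1.0]]
force: [0.1, 4.7, 13.8]
opening: 0.226
grasp_force: 30.1
```

```bash
python3 m.py;python3 gp.py | sed -n '7,17p'
```

```text
[ 6.6042e+02  2.1060e+01  2.0395e+02  4.2000e-01  4.9800e+00  1.4150e+01
  1.4200e+00 -2.4000e-01  7.0000e-02] [ 0.0032  0.0015 -1.    ]
193 168 166 151 128 102  88  83  78  54  51  80 118 134 134 134 137 160 174 182 184 188 188 179 179
194 150 128 102  87  81  79  71  61  53  71  89 119 134 134 133 139 168 192 199 201 201 201 194 196
195 103  88  82  78  71  64  60  76 119 135 114 121 133 133 135 146 181 200 202 203 203 202 194 205
196  84  80  77  70  63  74 109 148 179 180 137 119 124 130 142 167 192 201 203 203 201 197 203 213
197  70  64  62  79 118 140 160 186 191 186 143 109 115 129 148 182 199 202 203 202 190 194 210 213
198  44  34  48 112 169 177 176 190 192 183 144 104 115 132 148 177 192 199 202 198 189 199 206 207
199  19  32  95 155 185 185 190 199 199 179 143 109 115 132 142 157 173 192 197 198 199 199 199 203
200  17  52 135 184 194 196 199 201 200 187 160 123 120 134 143 154 173 189 193 196 195 195 198 202
201  25  85 169 198 198 199 201 201 201 199 187 158 145 153 168 183 191 191 189 187 188 193 198 202
202  60 140 200 206 200 201 201 201 202 202 200 189 181 183 189 193 187 179 176 179 184 189 194 199
203 139 191 203 202 201 201 202 202 202 203 203 202 200 196 189 180 171 167 170 175 182 186 187 191
```

Run:
```python
from h import *
c=cam('scene')
def show(ax,az,tipz):
    a=np.radians(az); x=np.array([np.cos(a),np.sin(a),0]); y=np.array([-np.sin(a),np.cos(a),0])
    for nm,sx,h in(('near corner',-1,0),('near junction',-1,.018),('far corner',1,0)):
        for sy in(-1,1): print(nm,sy,np.round(proj(c,np.r_[ax,tipz]+x*sx*.014+y*sy*.003+[0,0,h]),1),end=' ')
    print()
show([.6604,.0211],-25,.0949); show([.6622,.0217],-25,.0938); show([.6653,.0228],-39,.0938)
```

```text
near corner -1 [269.2 202.6] near corner 1 [266.7 203. ] near junction -1 [269.1 195.7] near junction 1 [266.5 196. ] far corner -1 [266.7 197.1] far corner 1 [264.2 197.4] 
near corner -1 [268.6 202.8] near corner 1 [266.  203.2] near junction -1 [268.4 195.9] near junction 1 [265.8 196.2] far corner -1 [266.  197.4] far corner 1 [263.5 197.7] 
near corner -1 [265.9 202.7] near corner 1 [263.3 202.8] near junction -1 [265.7 195.8] near junction 1 [263.1 195.8] far corner -1 [266.3 197.1] far corner 1 [263.8 197.1]
```

Emit:
{"op": "jog_arm", "data": {
  "delta_pos": [
    [0,0,0.6],
    [0.26,0.18,0.8],
    [0.26,0.18,0.5],
    [0.26,0.18,0.2],
    [0.26,0.18,0.2]
  ],
  "turn": [0,7,7,7,7],
  "grip": [1,1,1,1,1]
}}

```text
time_s: 16.42
position: [0.6616, 0.0223, 0.2025]
tcp_rot: [[-0.95, 0.312, -0.002], [0.312, 0.95, 0.001], [0.002, 0.0, -1.0]]
force: [0.5, 2.5, 3.5]
opening: 0.229
grasp_force: 30.0
```

Emit:
{"op": "jog_arm", "data": {
  "delta_pos": [
    [0,0,-0.1],
    [0,0,-0.2],
    [0,0,-0.2],
    [0,0,-0.2]
  ],
  "turn": [0,0,0,0],
  "grip": [1,1,1,1]
}}

```text
time_s: 16.92
position: [0.6622, 0.0222, 0.202]
tcp_rot: [[-0.95, 0.311, 0.0], [0.311, 0.95, 0.0], [-0.0, 0.0, -1.0]]
force: [-0.2, 2.6, 8.2]
opening: 0.224
grasp_force: 30.0
```

```bash
python3 m.py
```

```text
[ 6.6216e+02  2.2230e+01  2.0205e+02 -5.9000e-01  3.0400e+00  8.1800e+00
  9.4000e-01  2.0000e-01  8.0000e-02] [ 3.e-04  3.e-04 -1.e+00]
```

Emit:
{"op": "jog_arm", "data": {
  "delta_pos": [
    [0,0,1],
    [0,0,6],
    [0,0,12],
    [-3,5,14],
    [-6,10,14],
    [-9,15,14],
    [-12,20,14],
    [-14,24,14],
    [-14,24,14],
    [-14,24,14]
  ],
  "turn": [0,0,0,0,0,0,0,0,0,0],
  "grip": [1,1,1,1,1,1,1,1,1,1]
}}

```text
time_s: 18.48
position: [0.5224, 0.2608, 0.3404]
tcp_rot: [[-0.951, 0.311, -0.001], [0.311, 0.951, -0.003], [-0.0, -0.003, -1.0]]
force: [0.7, -0.1, -0.7]
opening: 0.229
grasp_force: 29.9
```

Run:
```python
from h import *
import pickle
t=avg('top',10); s=avg('scene',6); pickle.dump((t,s),open('ref2.pkl','wb')); print(read_state()['position'])
im=np.hstack([zoom(t['color'],260.8,190.4,18,400),zoom(s['color'],267,199,18,400)])
cv2.imwrite('pics/g4.png',cv2.convertScaleAbs(im,alpha=1.1))
```

```text
[0.52219423 0.26203011 0.34096834]
```

View pics/g4.png

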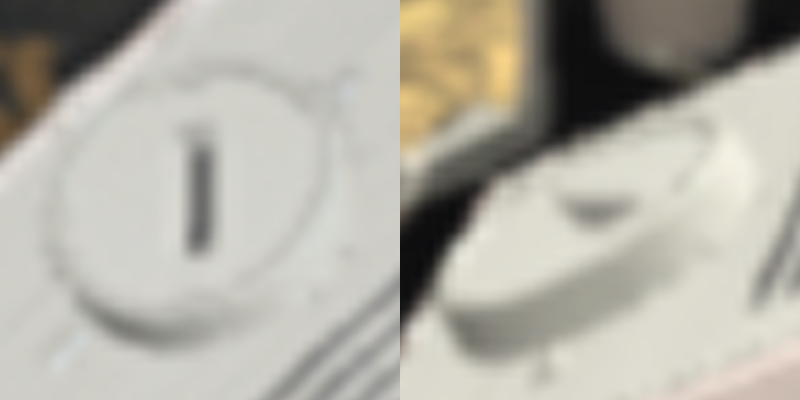

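Run:
```python
from h import *
import pickle
t,s=pickle.load(open('ref2.pkl','rb')); t0,s0=pickle.load(open('ref.pkl','rb'))
g=cv2.cvtColor(zoom(t['color'],260.8,190.4,18,400),cv2.COLOR_BGR2GRAY)
for name,tt in(('now',t),('ref',t0)):
    g=cv2.cvtColor(zoom(tt['color'],260.8,190.4,18,400),cv2.COLOR_BGR2GRAY); m=(g<130).astype(np.uint8); m[:110]=0;m[270:]=0;m[:,:140]=0;m[:,260:]=0
    cs,_=cv2.findContours(m,cv2.RETR_EXTERNAL,cv2.CHAIN_APPROX_NONE); c=max(cs,key=cv2.contourArea)
    for zz in(.096,.093):
        p=np.array([.6625,.0227,zz]); q=np.array([face(t,260.8+(x-200)/11.11,190.4+(y-200)/11.11,p) for x,y in c[:,0]],np.float32)
        (cx,cy),(a,b),_=r=cv2.minAreaRect(q); B=cv2.boxPoints(r); e=max((B[1]-B[0],B[2]-B[1]),key=np.linalg.norm); e=e if e[0]>0 else -e
        th=np.degrees(np.arctan2(-e[1],e[0])); k=np.radians(th); u=np.array([np.cos(k),-np.sin(k)]); w=np.array([np.sin(k),np.cos(k)])
        sh=np.array([-8.8,1.8]); cen=np.array([cx,cy])-(sh@u)/2*u-(sh@w)/2*w
        print(name,zz,'dark',np.round([cx,cy,a,b],1),'theta',round(th,1),'centre',np.round(cen,1),'world',np.round((p+cen[0]/1e3*DN+cen[1]/1e3*LAT)*1e3,1),'exp',np.round([38-abs(sh@u),11-abs(sh@w)],1))
```

```text
now 0.096 dark [-1.1 -0.3  5.2 28.8] theta 37.9 centre [ 3.3 -1.2] world [665.5  23.5  94.3] exp [29.9  7. ]
now 0.093 dark [-0.2 -0.7  5.2 28.9] theta 37.6 centre [ 4.2 -1.6] world [666.4  23.6  90.9] exp [29.9  7.1]
ref 0.096 dark [-1.4  0.1  9.8 27.3] theta 11.2 centre [ 3.  -0.8] world [665.   23.6  94.5] exp [29.  10.9]
ref 0.093 dark [-0.7 -0.3  9.9 27.4] theta 11.2 centre [ 3.7 -1.2] world [665.8  23.7  91.1] exp [29.  10.9]
```

Emit:
{"op": "jog_arm", "data": {
  "delta_pos": [
    [3,-5,0],
    [6,-10,0],
    [9,-15,0],
    [12,-20,0],
    [14.4,-23.9,0],
    [14.4,-23.9,-5],
    [14.4,-23.9,-10],
    [14.4,-23.9,-13],
    [14.4,-23.9,-13],
    [14.4,-23.9,-13.4],
    [14.4,-23.9,-13.7],
    [14.4,-23.9,-13.7]
  ],
  "turn": [5,10,13.5,13.5,13.5,13.5,13.5,13.5,13.5,13.5,13.5,13.5],
  "grip": [1,1,1,1,1,1,1,1,1,1,1,1]
}}

```text
time_s: 20.78
position: [0.6667, 0.023, 0.2051]
tcp_rot: [[-0.997, 0.08, 0.002], [0.08, 0.997, -0.0], [-0.002, -0.0, -1.0]]
force: [-0.6, -0.2, -1.3]
opening: 0.226
grasp_force: 29.9
```

Emit:
{"op": "jog_arm", "data": {
  "delta_pos": [
    [0,0,-0.1],
    [0,0,-0.2],
    [0,0,-0.2],
    [0,0,-0.2]
  ],
  "turn": [0,0,0,0],
  "grip": [1,1,1,1]
}}

```text
time_s: 21.28
position: [0.6662, 0.023, 0.2019]
tcp_rot: [[-0.997, 0.08, -0.0], [0.08, 0.997, 0.0], [0.0, 0.0, -1.0]]
force: [1.0, 0.2, 0.2]
opening: 0.228
grasp_force: 29.9
```

Emit:
{"op": "jog_arm", "data": {
  "delta_pos": [
    [0,0,-0.1],
    [0,0,-0.2],
    [0,0,-0.2],
    [0,0,-0.2]
  ],
  "turn": [0,0,0,0],
  "grip": [1,1,1,1]
}}

```text
time_s: 21.78
position: [0.6662, 0.023, 0.1999]
tcp_rot: [[-0.997, 0.08, -0.0], [0.08, 0.997, 0.0], [0.0, -0.0, -1.0]]
force: [0.6, 1.1, -0.8]
opening: 0.226
grasp_force: 29.9
```

Emit:
{"op": "jog_arm", "data": {
  "delta_pos": [
    [-0.02,0,-0.05],
    [-0.04,0,-0.1],
    [-0.06,0,-0.15],
    [-0.08,0,-0.2],
    [-0.08,0,-0.2]
  ],
  "turn": [-5,-10,-15,-20,-20],
  "grip": [1,1,1,1,1]
}}

```text
time_s: 22.4
position: [0.6663, 0.0228, 0.1997]
tcp_rot: [[-0.91, 0.415, 0.003], [0.415, 0.91, -0.001], [-0.003, 0.001, -1.0]]
force: [-0.6, -0.5, 5.3]
opening: 0.229
grasp_force: 29.9
```

```bash
python3 m.py
```

```text
[ 6.6632e+02  2.2850e+01  1.9967e+02 -6.8000e-01 -3.0000e-02  5.5600e+00
 -4.0000e-02  1.9000e-01  1.5000e-01] [ 2.8e-03 -7.0e-04 -1.0e+00]
```

Emit:
{"op": "jog_arm", "data": {
  "delta_pos": [
    [0,0,0.13],
    [-0.02,0,0.13],
    [-0.04,0,0.1],
    [-0.04,0,0.1]
  ],
  "turn": [-3,-6,-10,-10],
  "grip": [1,1,1,1]
}}

```text
time_s: 23.2
position: [0.6662, 0.0228, 0.2008]
tcp_rot: [[-0.824, 0.567, 0.004], [0.567, 0.824, -0.001], [-0.003, 0.001, -1.0]]
force: [-0.3, -0.7, 5.5]
opening: 0.231
grasp_force: 29.9
```

```bash
python3 m.py; python3 gp.py | sed -n '7,18p'
```

```text
[ 6.6625e+02  2.2770e+01  2.0082e+02 -6.9000e-01 -2.2000e-01  5.6700e+00
 -1.1000e-01  8.0000e-02  1.2000e-01] [ 3.6e-03 -8.0e-04 -1.0e+00]
193 168 166 151 128 101  88  83  81  92 121 134 135 134 128 134 164 175 176 177 180 181 184 178 179
194 150 128 102  87  81  79  72  63  77 117 134 135 136 143 167 184 187 193 198 199 200 200 194 196
195 102  88  82  78  71  64  60  74 104 128 135 135 137 147 180 198 199 201 202 202 202 201 194 206
196  84  81  78  70  63  73 110 144 152 143 137 136 144 154 184 199 201 202 202 203 201 196 203 213
197  71  65  61  79 118 140 160 184 173 145 137 139 152 170 192 201 202 202 203 201 191 194 210 213
198  43  34  48 112 169 177 175 186 183 153 137 138 149 174 194 201 202 203 202 198 189 199 206 206
199  19  32  95 155 185 185 189 192 187 160 141 138 135 146 170 193 202 203 199 198 200 199 199 203
200  18  51 135 184 194 195 199 197 186 161 143 138 132 121 134 175 197 200 195 196 195 195 198 202
201  25  85 169 198 198 199 201 200 194 175 153 139 136 131 147 177 193 193 189 187 188 193 198 202
202  60 141 200 206 200 200 201 201 201 194 175 149 142 158 179 190 186 180 176 179 184 189 194 199
203 139 191 202 202 201 201 202 202 202 201 196 179 173 184 186 179 170 167 170 176 182 186 188 190
204 187 208 202 201 201 202 202 203 203 203 201 196 189 180 172 163 160 163 168 173 180 186 188 188
```

Emit:
{"op": "jog_arm", "data": {
  "delta_pos": [
    [0,0,0],
    [0,0,-0.15],
    [0,0,-0.3],
    [0,0,-0.3]
  ],
  "turn": [7,9,9,9],
  "grip": [1,1,1,1]
}}

```text
time_s: 24.3
position: [0.6649, 0.0225, 0.1964]
tcp_rot: [[-0.902, 0.432, -0.0], [0.432, 0.902, -0.001], [-0.0, -0.001, -1.0]]
force: [-1.1, -2.0, 3.9]
opening: 0.227
grasp_force: 29.9
```

```bash
python3 m.py
```

```text
[ 6.6500e+02  2.2590e+01  1.9637e+02 -1.6000e+00 -2.2300e+00  5.0000e+00
 -5.2000e-01  4.6000e-01  5.0000e-02] [ 1.e-04 -8.e-04 -1.e+00]
```

Emit:
{"op": "jog_arm", "data": {
  "delta_pos": [
    [-0.02,-0.02,0],
    [-0.04,-0.04,-0.05],
    [-0.06,-0.05,-0.1],
    [-0.07,-0.06,-0.1],
    [-0.07,-0.06,-0.1]
  ],
  "turn": [-5,-10,-15,-20,-20],
  "grip": [1,1,1,1,1]
}}

```text
time_s: 25.22
position: [0.6645, 0.0222, 0.196]
tcp_rot: [[-0.7, 0.714, 0.001], [0.714, 0.7, -0.001], [-0.001, 0.0, -1.0]]
force: [-1.6, -1.3, 7.9]
opening: 0.227
grasp_force: 30.0
```

```bash
python3 m.py
```

```text
[ 6.6449e+02  2.2220e+01  1.9596e+02 -2.0100e+00 -1.3600e+00  7.2100e+00
 -5.2000e-01  5.9000e-01  1.6000e-01] [ 7.e-04 -7.e-04 -1.e+00]
```

Emit:
{"op": "jog_arm", "data": {
  "delta_pos": [
    [0,0,0],
    [0,0,-0.05],
    [-0.02,-0.02,-0.05],
    [-0.02,-0.02,-0.05]
  ],
  "turn": [-5,-10,-15,-15],
  "grip": [1,1,1,1]
}}

```text
time_s: 26.02
position: [0.6645, 0.0222, 0.1957]
tcp_rot: [[-0.492, 0.871, 0.001], [0.871, 0.492, -0.001], [-0.001, 0.001, -1.0]]
force: [-2.1, -0.2, 8.0]
opening: 0.231
grasp_force: 30.1
```

```bash
python3 m.py; python3 gp.py | sed -n '7,20p'
```

```text
[ 6.6453e+02  2.2200e+01  1.9566e+02 -1.2100e+00 -5.3000e-01  7.8600e+00
 -4.3000e-01  6.0000e-01  4.5000e-01] [ 1.3e-03 -7.0e-04 -1.0e+00]
193 168 166 151 128 101  88  85  94 118 129 131 133 137 140 141 141 149 168 180 183 187 192 186 182
194 150 128 101  87  81  79  73  77 112 129 130 133 137 140 140 142 151 181 197 199 200 200 196 197
195 103  88  82  78  70  64  58  68 109 128 130 132 137 139 141 148 165 189 200 201 201 200 193 205
196  83  81  77  70  63  74 107 126 130 130 131 132 136 140 144 163 188 199 201 201 199 196 203 213
197  70  64  61  79 118 140 158 166 149 134 131 133 137 148 162 183 197 201 202 201 190 194 210 213
198  44  35  48 112 169 177 175 179 168 147 136 137 142 157 182 196 201 202 201 198 188 199 205 207
199  20  32  96 154 184 184 190 196 191 165 140 140 146 165 191 201 202 202 198 197 200 199 199 203
200  17  51 136 184 194 195 199 201 198 169 140 140 151 179 198 202 203 200 195 196 196 195 198 202
201  26  85 169 197 198 199 201 202 199 169 140 142 164 191 201 203 200 194 190 187 188 193 197 202
202  60 140 199 206 201 201 202 202 205 174 143 152 181 198 198 196 188 180 176 179 184 189 194 199
203 139 190 202 202 202 202 202 204 215 185 156 174 194 198 190 181 170 167 170 176 182 186 187 191
204 187 209 203 202 202 203 203 205 216 198 181 189 190 181 172 163 160 163 168 173 179 186 187 189
205 195 205 203 203 203 203 203 203 207 199 188 179 168 157 152 153 156 160 164 170 179 191 197 198
206 198 201 203 203 203 203 201 196 189 177 165 154 150 148 148 151 154 160 167 171 184 196 200 200
```

Emit:
{"op": "jog_arm", "data": {
  "delta_pos": [
    [0,0,0],
    [0,0,0],
    [0,0,0],
    [0,0,0]
  ],
  "turn": [-4,-8,-8,-8],
  "grip": [1,1,1,1]
}}

```text
time_s: 27.12
position: [0.6653, 0.0228, 0.1957]
tcp_rot: [[-0.368, 0.93, 0.003], [0.93, 0.368, 0.0], [-0.001, 0.003, -1.0]]
force: [0.8, 0.5, 7.4]
opening: 0.236
grasp_force: 31.6
```

```bash
python3 m.py
```

```text
[ 6.6533e+02  2.2820e+01  1.9570e+02  1.2000e-01  3.3000e-01  6.8600e+00
 -8.0000e-02  3.2000e-01  8.6000e-01] [ 3.2e-03  2.0e-04 -1.0e+00]
```

Emit:
{"op": "jog_arm", "data": {
  "delta_pos": [
    [0,0,0],
    [0,0,0],
    [0,0,1],
    [0,0,4],
    [0,0,10],
    [0,0,15],
    [-3,6,15],
    [-6,12,15],
    [-10,18,15],
    [-14,24,15],
    [-14,24,15],
    [-14,24,15]
  ],
  "turn": [6,12,12,12,12,12,12,12,12,12,12,12],
  "grip": [1,1,1,1,1,1,1,1,1,1,1,1]
}}

```text
time_s: 28.92
position: [0.5225, 0.2643, 0.3444]
tcp_rot: [[-0.553, 0.834, -0.001], [0.834, 0.553, 0.001], [0.001, -0.0, -1.0]]
force: [-0.4, -0.6, -0.9]
opening: 0.227
grasp_force: 30.0
```

Run:
```python
from h import *
import pickle
t=avg('top',10); s=avg('scene',6); pickle.dump((t,s),open('ref3.pkl','wb')); st=read_state(); print(st['position'],st['opening'])
g=cv2.cvtColor(t['color'],cv2.COLOR_BGR2GRAY)[180:202,248:274]; print('\n'.join(' '.join('%3d'%v for v in r) for r in g))
p=np.array([.6625,.0227,.095])
Z=cv2.cvtColor(zoom(t['color'],260.8,190.4,18,400),cv2.COLOR_BGR2GRAY)
for th in(130,150,165):
    m=(Z<th).astype(np.uint8); m[:110]=0;m[270:]=0;m[:,:120]=0;m[:,270:]=0
    cs,_=cv2.findContours(m,cv2.RETR_EXTERNAL,cv2.CHAIN_APPROX_NONE)
    if not cs: continue
    c=max(cs,key=cv2.contourArea); q=np.array([face(t,260.8+(x-200)/11.11,190.4+(y-200)/11.11,p) for x,y in c[:,0]],np.float32)
    (cx,cy),(a,b),_=r=cv2.minAreaRect(q); B=cv2.boxPoints(r); e=max((B[1]-B[0],B[2]-B[1]),key=np.linalg.norm); e=e if e[0]>0 else -e
    print(th,np.round([cx,cy,a,b],1),'theta',np.degrees(np.arctan2(-e[1],e[0])))
```

```text
[0.52416608 0.26216391 0.34444632] 0.22901539551764236
 68 103 152 188 198 196 184 176 177 180 181 178 181 186 185 184 184 180 175 172 159 164 172 170 173 172
117 166 189 200 198 187 176 177 182 182 186 187 188 190 190 190 190 189 187 183 163 148 160 171 174 174
159 191 190 194 188 182 185 187 189 189 189 190 189 190 189 190 189 190 189 189 180 163 158 170 175 170
185 196 192 185 183 188 188 190 191 190 190 190 189 189 189 190 190 188 189 189 188 184 180 176 175 175
182 185 183 180 188 190 190 190 190 191 190 190 190 189 189 192 192 186 182 185 189 190 189 183 177 182
184 180 179 186 190 190 190 190 191 190 190 190 190 191 193 198 198 183 162 176 188 191 189 185 180 187
183 178 183 189 191 191 191 190 190 191 190 190 191 195 198 198 191 171 160 181 190 189 189 185 179 186
181 179 188 191 191 191 191 190 190 190 190 192 195 199 199 188 167 166 180 189 190 190 190 184 179 187
179 186 189 191 191 191 191 191 191 190 193 197 199 199 188 166 163 181 190 190 190 190 190 185 178 190
176 189 191 191 190 190 190 191 191 193 197 200 199 188 166 164 182 190 191 190 189 190 190 183 179 191
177 1
[... 584 characters left out ...]
91 190 185 180 186 194 194 194 188
167 172 175 185 189 189 190 188 185 190 192 191 191 191 191 191 191 188 185 182 184 191 192 193 193 189
160 164 169 178 183 189 191 192 192 192 192 191 191 191 191 191 187 179 180 187 190 191 192 193 193 189
175 171 166 171 169 186 192 193 192 192 192 192 192 191 190 189 183 181 184 185 186 189 190 187 188 186
185 175 152 159 167 180 188 190 191 190 190 191 189 184 181 181 183 183 182 181 184 189 191 180 183 185
187 179 151 137 145 161 171 175 178 179 177 176 176 176 173 170 172 174 176 179 183 187 187 183 184 187
186 183 172 148 123 122 135 145 157 162 162 158 155 157 161 163 165 169 174 180 184 186 186 185 185 182
165 [-1.6 -3.7  2.4 19.7] theta 85.532845
```

Run:
```python
from h import *
import pickle
t,s=pickle.load(open('ref3.pkl','rb')); p=np.array([.6625,.0227,.095])
g=cv2.cvtColor(t['color'],cv2.COLOR_BGR2GRAY).astype(float)
def line(r0,r1,c0f,w=2.5,thr=None):
    P=[]
    for r in range(r0,r1):
        c=c0f(r); xs=np.arange(int(c-w),int(c+w)+2); d=np.clip(190-g[r,xs],0,None)
        d=np.clip(d-5,0,None); P.append((np.sum(d*xs)/d.sum(),r))
    P=np.array(P); F=np.array([face(t,a,b,p) for a,b in P]); v=cv2.fitLine(F.astype(np.float32),cv2.DIST_L2,0,.01,.01).ravel(); a=np.degrees(np.arctan2(-v[1],v[0]))
    return round(float(a%180),1)
print('slot',line(187,194,lambda r:248+16.5-(r-187)))
# louvres: first line from crop (470,297)->(615,168)
f=lambda r: 140+470/4+ (615-470)/4*((145+297/4)-r)/((297-168)/4)
for w in(1.5,2): print('louvre',line(189,217,f,w))
print('edge flat (hand)',[face(t,140+a/4,145+b/4,p) for a,b in((470,297),(615,168))])
e=cv2.Canny(t['color'][160:260,220:340],60,160); L=cv2.HoughLinesP(e,1,np.pi/360,25,minLineLength=28,maxLineGap=3)
for x1,y1,x2,y2 in L[:,0]:
    A=face(t,x1+220,y1+160,p)-face(t,x2+220,y2+160,p); print((x1+220,y1+160,x2+220,y2+160),round(np.degrees(np.arctan2(-A[1],A[0]))%180,1))
```

```text
slot 85.4
louvre 89.7
louvre 89.5
edge flat (hand) [array([-64.6,  57.8]), array([-63.3, -62. ])]
(np.int32(287), np.int32(259), np.int32(328), np.int32(221)) 89.0
(np.int32(275), np.int32(225), np.int32(305), np.int32(198)) 89.3
(np.int32(221), np.int32(200), np.int32(267), np.int32(243)) 177.9
(np.int32(292), np.int32(251), np.int32(320), np.int32(223)) 86.4
(np.int32(265), np.int32(227), np.int32(309), np.int32(188)) 89.8
(np.int32(224), np.int32(204), np.int32(270), np.int32(161)) 86.6
(np.int32(274), np.int32(160), np.int32(313), np.int32(190)) 178.7
(np.int32(256), np.int32(217), np.int32(291), np.int32(186)) 89.5
(np.int32(279), np.int32(210), np.int32(310), np.int32(234)) 176.0
(np.int32(258), np.int32(221), np.int32(291), np.int32(200)) 101.2
(np.int32(310), np.int32(188), np.int32(336), np.int32(216)) 6.6
```

Emit:
{"op": "jog_arm", "data": {
  "delta_pos": [
    [4,-6,0],
    [8,-12,0],
    [11,-18,0],
    [14,-24,0],
    [14,-24,-6],
    [14,-24,-12],
    [14,-24,-13.7],
    [14,-24,-13.7],
    [14,-24,-14],
    [14,-24,-14.2],
    [14,-24,-14.2]
  ],
  "turn": [3,3,3,3,3,3,3,3,3,3,3],
  "grip": [1,1,1,1,1,1,1,1,1,1,1]
}}

```text
time_s: 31.1
position: [0.6645, 0.0227, 0.2026]
tcp_rot: [[-0.594, 0.805, 0.001], [0.805, 0.594, 0.0], [-0.0, 0.001, -1.0]]
force: [1.8, 1.6, -1.9]
opening: 0.227
grasp_force: 29.9
```

Emit:
{"op": "jog_arm", "data": {
  "delta_pos": [
    [0,0,-0.1],
    [0,0,-0.2],
    [0,0,-0.3],
    [0,0,-0.4],
    [0,0,-0.4]
  ],
  "turn": [0,0,0,0,0],
  "grip": [1,1,1,1,1]
}}

```text
time_s: 31.72
position: [0.6645, 0.0223, 0.1985]
tcp_rot: [[-0.594, 0.805, 0.001], [0.805, 0.594, 0.0], [-0.0, 0.001, -1.0]]
force: [1.8, 0.7, 0.3]
opening: 0.225
grasp_force: 29.9
```

```bash
python3 m.py
```

```text
[ 6.6444e+02  2.2270e+01  1.9850e+02  2.4000e+00  1.5200e+00 -7.3000e-01
  3.5000e-01 -6.1000e-01  1.0000e-02] [ 7.e-04  1.e-04 -1.e+00]
```

Emit:
{"op": "jog_arm", "data": {
  "delta_pos": [
    [0,0,-0.1],
    [0,0,-0.15],
    [0,0,-0.15],
    [0,0,-0.15],
    [0,0,-0.15],
    [0,0,-0.15]
  ],
  "turn": [0,-4,-8,-12,-16,-16],
  "grip": [1,1,1,1,1,1]
}}

```text
time_s: 32.78
position: [0.6649, 0.0219, 0.1977]
tcp_rot: [[-0.352, 0.936, 0.002], [0.936, 0.352, -0.001], [-0.002, 0.001, -1.0]]
force: [2.2, 1.6, 2.0]
opening: 0.235
grasp_force: 30.8
```

```bash
python3 m.py
```

```text
[ 6.6483e+02  2.1940e+01  1.9766e+02  3.0800e+00  5.1000e-01  3.8400e+00
  1.1000e-01 -6.3000e-01  7.7000e-01] [ 1.8e-03 -6.0e-04 -1.0e+00]
```

Emit:
{"op": "jog_arm", "data": {
  "delta_pos": [
    [0,0,0],
    [0,0,0.5],
    [0,0,1.5],
    [0,0,5],
    [0,0,10],
    [0,0,14.7],
    [-3,6,14.7],
    [-6,12,14.7],
    [-10,18,14.7],
    [-14,24,14.7],
    [-14,24,14.7],
    [-14,24,14.7]
  ],
  "turn": [3,3,3,3,-6,-15,-24,-33,-42,-51,-60,-60],
  "grip": [1,1,1,1,1,1,1,1,1,1,1,1]
}}

```text
time_s: 34.58
position: [0.5208, 0.2628, 0.3437]
tcp_rot: [[0.635, 0.773, -0.005], [0.773, -0.635, -0.003], [-0.005, -0.002, -1.0]]
force: [0.6, 0.0, -0.3]
opening: 0.227
grasp_force: 29.8
```

Run:
```python
from h import *
import pickle
t=avg('top',10); s=avg('scene',4); pickle.dump((t,s),open('ref4.pkl','wb')); st=read_state(); print(st['position'],st['opening'],st['joint_positions'],st['tcp_rot'][:,1])
p=np.array([.6625,.0227,.095])
for t in(t,pickle.load(open('ref3.pkl','rb'))[0]):
    g=cv2.cvtColor(t['color'],cv2.COLOR_BGR2GRAY).astype(float); P=[]
    for r in range(186,195):
        c=248+16.5-(r-187); xs=np.arange(int(c-3),int(c+4)); d=np.clip(185-g[r,xs],0,None); P.append((np.sum(d*xs)/d.sum(),r))
    F=np.array([face(t,a,b,p) for a,b in P]); v=cv2.fitLine(F.astype(np.float32),cv2.DIST_L2,0,.01,.01).ravel(); print(np.round(np.degrees(np.arctan2(-v[1],v[0]))%180,1),np.round([q[0] for q in P],1))
```

```text
[0.52421358 0.26204868 0.34391456] 0.22743584229197872 [ 1.56424062e+01  2.06166929e+01  7.85690695e+01 -3.47068434e-04
  8.08236754e+01  5.52375165e+01] [ 7.70568248e-01 -6.37357488e-01 -8.90070699e-05]
85.5 [265.7 264.6 263.6 262.6 261.6 260.5 259.5 258.4 257.5]
85.6 [265.8 264.7 263.7 262.6 261.6 260.6 259.7 258.5 257.5]
```

Run:
```python
from h import *
import pickle
t,s=pickle.load(open('ref4.pkl','rb')); g=cv2.GaussianBlur(cv2.cvtColor(t['color'],cv2.COLOR_BGR2GRAY),(0,0),.5).astype(np.float32)
a=np.radians(37.4); X=np.array([np.cos(a),np.sin(a),0]); W=np.array([np.sin(a),-np.cos(a),0])
def prof(z,dirn,other,rng,oth):
    out=[]
    for k in rng:
        v=[proj(t,np.array([.56,-.059,z])+dirn*k/1e3+other*o/1e3) for o in oth]; out.append(np.mean([cv2.getRectSubPix(g,(1,1),(float(u[0]),float(u[1])))[0,0] for u in v]))
    return out
r=range(-44,46,2)
for z in(.137,.187): print('W',z,' '.join(f'{k}:{v:.0f}' for k,v in zip(r,prof(z,W,X,r,range(-8,9,2)))))
r=range(-34,36,2)
for w in (-9,0,9):print('X .187 at W',w,' '.join(f'{k}:{v:.0f}' for k,v in zip(r,prof(.187,X,W,r,[w-1,w,w+1]))))
# pixel shift between z .137 and .187 in W/X mm
```

```text
W 0.137 -44:197 -42:174 -40:151 -38:154 -36:178 -34:183 -32:172 -30:164 -28:163 -26:163 -24:163 -22:163 -20:163 -18:169 -16:182 -14:195 -12:201 -10:196 -8:171 -6:124 -4:84 -2:71 0:86 2:123 4:154 6:145 8:104 10:72 12:63 14:64 16:65 18:68 20:79 22:105 24:137 26:157 28:164 30:163 32:162 34:161 36:159 38:147 40:127 42:118 44:142
W 0.187 -44:151 -42:177 -40:185 -38:172 -36:162 -34:161 -32:162 -30:161 -28:160 -26:163 -24:172 -22:188 -20:198 -18:200 -16:185 -14:145 -12:96 -10:72 -8:80 -6:115 -4:153 -2:153 0:111 2:74 4:64 6:64 8:65 10:69 12:81 14:107 16:139 18:157 20:162 22:162 24:161 26:161 28:154 30:136 32:118 34:131 36:172 38:207 40:222 42:226 44:225
X .187 at W -9 -34:226 -32:226 -30:223 -28:216 -26:209 -24:205 -22:195 -20:166 -18:117 -16:83 -14:73 -12:73 -10:73 -8:74 -6:75 -4:74 -2:74 0:75 2:75 4:76 6:75 8:76 10:76 12:76 14:83 16:104 18:147 20:189 22:217 24:226 26:226 28:221 30:213 32:208 34:207
X .187 at W 0 -34:226 -32:227 -30:224 -28:216 -26:208 -24:204 -22:198 -20:177 -18:138 -16:108 -14:103 -12:107 -10:115 -8:118 -6:115 -4:116 -2:112 0:110 2:110 4:107 6:109 8:110 10:109 12:112 14:123 16:155 18:189 20:210 22:221 24:227 26:228 28:224 30:215 32:208 34:206
X .187 at W 9 -34:226 -32:227 -30:225 -28:218 -26:207 -24:202 -22:202 -20:195 -18:168 -16:121 -14:79 -12:65 -10:65 -8:66 -6:66 -4:67 -2:67 0:67 2:67 4:67 6:67 8:67 10:67 12:66 14:67 16:88 18:140 20:194 22:220 24:227 26:227 28:223 30:212 32:201 34:200
```

Emit:
{"op": "jog_arm", "data": {
  "delta_pos": [
    [0.5,-5,0],
    [1,-10,0],
    [2,-16,0],
    [3,-22,0],
    [3.5,-28,0],
    [3.7,-32.3,0],
    [3.7,-32.3,0],
    [3.7,-32.3,-2],
    [3.7,-32.3,-4],
    [3.7,-32.3,-4],
    [3.7,-32.3,-4]
  ],
  "turn": [-5,-10,-13,-13,-13,-13,-13,-13,-13,-13,-13],
  "grip": [1,1,1,1,1,1,1,1,1,1,1]
}}

```text
time_s: 36.65
position: [0.5616, -0.0601, 0.3048]
tcp_rot: [[0.794, 0.608, 0.001], [0.608, -0.794, -0.0], [0.001, 0.001, -1.0]]
force: [-0.1, -0.5, -1.5]
opening: 0.226
grasp_force: 29.9
```

```bash
python3 m.py
python3 - <<'E'
from h import *
s=avg('scene',6); g=cv2.cvtColor(s['color'],cv2.COLOR_BGR2GRAY)
a=np.radians(37.4); X=np.array([np.cos(a),np.sin(a),0]); p=read_state()['position']
for k in(-14,14): print('pred blade end corner',proj(s,p-[0,0,.109]+X*k/1e3), 'pred shank/blade',proj(s,p-[0,0,.091]+X*k/1e3))
for k in(-18,18): print('jaw top pred',proj(s,np.array([.5615,-.061,.187])+X*k/1e3))
print('     '+' '.join('%3d'%c for c in range(308,340)))
for r in range(140,196,2): print(r,' '.join('%3d'%v for v in g[r,308:340]))
E
```

```text
[ 5.6165e+02 -6.0610e+01  3.0488e+02  1.8000e-01 -2.2000e-01 -1.0100e+00
 -7.0000e-02  1.1000e-01  0.0000e+00] [ 1.1e-03 -3.0e-04 -1.0e+00]
pred blade end corner [330.40433837 164.79951709] pred shank/blade [330.85429408 156.95652018]
pred blade end corner [317.43190919 163.68147074] pred shank/blade [317.74685091 155.88261362]
jaw top pred [331.99829629 168.30724187]
jaw top pred [315.40237778 166.84672055]
     308 309 310 311 312 313 314 315 316 317 318 319 320 321 322 323 324 325 326 327 328 329 330 331 332 333 334 335 336 337 338 339
140  34  34  35  37  39  41  38  36  35  35  35  48 111 134 131 131 132 132 131 127 123 120 117 112 110 104  67  31  28  29  29  29
142  33  33  32  35  40  42  38  34  32  31  30  44 108 134 134 135 136 136 135 135 134 135 133 134 135 124  81  39  31  29  29  28
144  31  31  30  31  33  33  32  29  28  27  26  43 109 134 134 135 136 135 135 135 134 135 134 134 135 115  71  37  30  28  28  28
146  30  31  29  29  30  30  30  28  26  26  29  45 109 134 134 135 135 135 134 134 135 135 134 135 135 112  67  35  29  28  27  26
148  33  31  30  30  30  31
[... 2440 characters left out ...]
  54 161 215 226 234 242 246 247 247 247
186 241 247 247 245 216 154 137 137 138 139 138 138 137 137 139 140 140 141 144 149 149 133 137 198 224 226 226 239 246 246 246 245
188 246 247 247 242 209 152 135 134 135 135 135 135 135 136 135 136 136 136 136 136 140 170 209 225 227 232 238 245 248 248 248 247
190 247 247 246 237 193 146 135 135 135 135 134 134 134 134 134 134 133 133 133 133 141 186 217 225 226 229 242 247 248 248 247 240
192 247 247 238 227 187 144 135 135 135 135 135 135 135 136 136 136 136 137 136 137 143 189 218 225 229 237 245 248 248 248 247 229
194 247 243 236 226 186 144 135 134 135 135 136 135 135 135 135 135 135 135 135 135 141 192 220 225 228 243 248 249 249 249 246 222
```

Emit:
{"op": "jog_arm", "data": {
  "delta_pos": [
    [0.28,0.21,0],
    [0.28,0.21,-0.5],
    [0.28,0.21,-1],
    [0.28,0.21,-1.6],
    [0.28,0.21,-2.2],
    [0.28,0.21,-2.2]
  ],
  "turn": [0,0,0,0,0,0],
  "grip": [1,1,1,1,1,1]
}}

```text
time_s: 38.0
position: [0.5629, -0.0579, 0.2809]
tcp_rot: [[0.794, 0.608, -0.003], [0.608, -0.794, 0.002], [-0.001, -0.003, -1.0]]
force: [-1.4, 2.4, -0.8]
opening: 0.227
grasp_force: 29.9
```

```bash
python3 m.py
```

```text
Traceback (most recent call last):
  File "m.py", line 3, in <module>
    for _ in range(6): capture('scene'); a.append(np.r_[(lambda s:np.r_[s['position']*1e3,s['force'],s['moment']])(read_state())])
                       ~~~~~~~^^^^^^^^^
ValueError: 200 camera calls are used up
```

Emit:
{"op": "jog_arm", "data": {
  "delta_pos": [
    [-0.09,0.12,0],
    [-0.09,0.12,0],
    [-0.09,0.12,-0.3],
    [-0.09,0.12,-0.6],
    [-0.09,0.12,-0.6]
  ],
  "turn": [0,0,0,0,0],
  "grip": [1,1,1,1,1]
}}

```text
time_s: 38.88
position: [0.5629, -0.0573, 0.2754]
tcp_rot: [[0.794, 0.608, -0.0], [0.608, -0.794, 0.001], [0.0, -0.001, -1.0]]
force: [-1.3, 3.1, -1.8]
opening: 0.229
grasp_force: 29.9
```

```bash
cat > r.py <<'E'
from rig import *
import numpy as np
s=read_state(); print(np.round(s['position']*1e3,1),np.round(s['force'],1),np.round(s['moment'],2),s['opening'],'W force',round(float(s['force'][:2]@[.607,-.795]),1),'X force',round(float(s['force'][:2]@[.795,.607]),1))
E
python3 r.py
```

```text
[562.9 -57.3 275.4] [-1.3  3.1 -1.8] [0.54 0.45 0.02] 0.22940246789350222 W force -3.3 X force 0.8
```

Emit:
{"op": "jog_arm", "data": {
  "delta_pos": [
    [-0.09,0.12,0],
    [-0.12,0.16,0],
    [-0.12,0.16,-0.3],
    [-0.12,0.16,-0.6],
    [-0.12,0.16,-0.6]
  ],
  "turn": [0,0,0,0,0],
  "grip": [1,1,1,1,1]
}}

```text
time_s: 39.5
position: [0.5623, -0.0563, 0.27]
tcp_rot: [[0.794, 0.608, 0.001], [0.608, -0.794, -0.001], [0.0, 0.001, -1.0]]
force: [-0.1, 1.2, -1.5]
opening: 0.226
grasp_force: 29.9
```

```bash
python3 r.py
```

```text
[562.3 -56.3 270. ] [-0.1  1.2 -1.5] [0.06 0.16 0.04] 0.2259502087925603 W force -1.0 X force 0.7
```

Emit:
{"op": "jog_arm", "data": {
  "delta_pos": [
    [-0.03,0.04,-0.3],
    [-0.03,0.04,-0.7],
    [-0.03,0.04,-1.1],
    [-0.03,0.04,-1.5],
    [-0.03,0.04,-1.5]
  ],
  "turn": [0,0,0,0,0],
  "grip": [1,1,1,1,1]
}}

```text
time_s: 40.12
position: [0.5614, -0.0556, 0.2541]
tcp_rot: [[0.794, 0.608, -0.001], [0.608, -0.794, 0.0], [-0.001, -0.0, -1.0]]
force: [0.8, -1.2, -2.4]
opening: 0.225
grasp_force: 29.9
```

```bash
python3 r.py
```

```text
[561.4 -55.6 254.1] [ 0.8 -1.2 -2.4] [-0.14 -0.1   0.1 ] 0.22540930611369045 W force 1.4 X force -0.1
```

Emit:
{"op": "jog_arm", "data": {
  "delta_pos": [
    [0.03,-0.04,-0.2],
    [0.03,-0.04,-0.4],
    [0.03,-0.04,-0.4],
    [0.03,-0.04,-0.4]
  ],
  "turn": [0,0,0,0],
  "grip": [1,1,1,1]
}}

```text
time_s: 40.62
position: [0.5617, -0.0559, 0.2507]
tcp_rot: [[0.794, 0.608, -0.0], [0.608, -0.794, 0.0], [-0.0, -0.0, -1.0]]
force: [0.4, 0.1, -1.1]
opening: 0.232
grasp_force: 29.9
```

```bash
python3 r.py
```

```text
[561.7 -55.9 250.7] [ 0.4  0.1 -1.1] [-0.11 -0.05  0.04] 0.23202901789126695 W force 0.1 X force 0.4
```

Emit:
{"op": "jog_arm", "data": {
  "delta_pos": [
    [0,0,-0.15],
    [0,0,-0.3],
    [0,0,-0.3],
    [0,0,-0.3]
  ],
  "turn": [0,0,0,0],
  "grip": [1,1,1,1]
}}

```text
time_s: 41.12
position: [0.5618, -0.0559, 0.2479]
tcp_rot: [[0.794, 0.608, -0.0], [0.608, -0.794, 0.0], [-0.0, -0.0, -1.0]]
force: [0.6, -0.6, 0.1]
opening: 0.228
grasp_force: 29.9
```

```bash
python3 r.py
```

```text
[561.8 -55.9 247.9] [ 0.6 -0.6  0.1] [-0.12  0.09  0.12] 0.22788830952903227 W force 0.8 X force 0.1
```

Emit:
{"op": "jog_arm", "data": {
  "delta_pos": [
    [0,0,-0.1],
    [0,0,-0.2],
    [0,0,-0.2],
    [0,0,-0.2]
  ],
  "turn": [0,0,0,0],
  "grip": [1,1,1,1]
}}

```text
time_s: 41.62
position: [0.5623, -0.056, 0.2477]
tcp_rot: [[0.794, 0.608, 0.002], [0.608, -0.794, -0.001], [0.001, 0.002, -1.0]]
force: [-1.8, -0.6, 9.4]
opening: 0.226
grasp_force: 30.0
```

```bash
python3 r.py
```

```text
[562.3 -56.  247.7] [-1.8 -0.6  9.4] [0.   0.58 0.04] 0.2262622812369991 W force -0.6 X force -1.8
```

Emit:
{"op": "jog_arm", "data": {
  "delta_pos": [
    [0,0,0.15],
    [0.12,-0.16,0.15],
    [0.12,-0.16,0.15],
    [0.12,-0.16,0.15]
  ],
  "turn": [0,0,0,0],
  "grip": [1,1,1,1]
}}

```text
time_s: 42.12
position: [0.5625, -0.0566, 0.2478]
tcp_rot: [[0.794, 0.607, -0.001], [0.607, -0.794, 0.002], [0.0, -0.002, -1.0]]
force: [-1.7, 2.1, 6.0]
opening: 0.231
grasp_force: 30.0
```

Emit:
{"op": "jog_arm", "data": {
  "delta_pos": [
    [-0.12,0.16,0],
    [-0.24,0.32,0],
    [-0.24,0.32,0],
    [-0.24,0.32,0]
  ],
  "turn": [0,0,0,0],
  "grip": [1,1,1,1]
}}

```text
time_s: 42.62
position: [0.5615, -0.0551, 0.2478]
tcp_rot: [[0.794, 0.608, 0.002], [0.608, -0.794, -0.002], [0.001, 0.002, -1.0]]
force: [1.4, -3.1, 2.7]
opening: 0.226
grasp_force: 30.0
```

Emit:
{"op": "jog_arm", "data": {
  "delta_pos": [
    [0.12,-0.16,0],
    [0.13,-0.17,-0.04],
    [0.13,-0.17,-0.1],
    [0.13,-0.17,-0.1],
    [0.13,-0.17,-0.1]
  ],
  "turn": [0,0,0,0,0],
  "grip": [1,1,1,1,1]
}}

```text
time_s: 43.25
position: [0.562, -0.0556, 0.2477]
tcp_rot: [[0.794, 0.607, 0.001], [0.607, -0.794, 0.001], [0.001, -0.0, -1.0]]
force: [-0.4, -0.8, 10.3]
opening: 0.229
grasp_force: 30.0
```

```bash
python3 r.py
```

```text
[562.  -55.6 247.7] [-0.4 -0.8 10.3] [-0.27  0.3   0.1 ] 0.2291947304642351 W force 0.4 X force -0.8
```

Emit:
{"op": "jog_arm", "data": {
  "delta_pos": [
    [0,0,0.05],
    [0,0,0.05],
    [0,0,0.05],
    [0,0,0.05],
    [0,0,0.05],
    [0,0,0.05],
    [0,0,0.05]
  ],
  "turn": [0,0,0,0,0,0,0],
  "grip": [1,0.7,0.6,0.4,0.2,0,0]
}}

```text
time_s: 44.12
position: [0.5619, -0.056, 0.2469]
tcp_rot: [[0.794, 0.608, -0.0], [0.608, -0.794, 0.0], [-0.0, -0.0, -1.0]]
force: [0.4, 0.4, 0.4]
opening: 0.771
grasp_force: 0.0
```

Emit:
{"op": "jog_arm", "data": {
  "delta_pos": [
    [0,0,0],
    [0,0,0],
    [0,0,1],
    [0,0,3],
    [0,0,6],
    [0,0,10],
    [0,0,14],
    [0,0,14],
    [0,0,14]
  ],
  "turn": [0,0,0,0,0,0,0,0,0],
  "grip": [0,0,0,0,0,0,0,0,0]
}}

```text
time_s: 45.25
position: [0.5615, -0.0558, 0.3868]
tcp_rot: [[0.794, 0.608, -0.001], [0.608, -0.794, 0.0], [-0.0, -0.0, -1.0]]
force: [0.1, -0.8, 0.3]
opening: 1.003
grasp_force: 0.0
```

```bash
python3 r.py
```

```text
[561.5 -55.8 386.8] [ 0.1 -0.8  0.3] [-0.04  0.1   0.  ] 1.0032650640647467 W force 0.7 X force -0.4
```

```bash
python3 -c "from rig import *; print(hand_in())"
```

```text
the job is handed in; nothing more can be done
None
```

The job is handed in: I turned the lock clockwise to its firm stop, and left the key upright between the spring jaws with the gripper clear. The camera read the slot about 4° short of level, identically after two turns to the stop, so I took that as measuring error. The seating is judged by force only, since the 200 camera calls had run out by then.

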